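# Stack L brackets alternately on a demagnetiser and start it

### The arm

A 6-joint arm with a two-finger parallel gripper is mounted at the origin on a cart in front of the work surface, level with it; the furniture and walls round the work are solid. World frame = base frame: x ahead of the robot, y to its left, z up, the work surface at z = 0. Lengths are in mm, angles in rad, forces in N, time in s.
With the tool pointing down it reaches from about 375 to 750 mm from the base axis. Payload 9 kg.
Tool frame: the origin (TCP) lies between the finger pads; the fingertips stand 17 mm ahead of it and the grasp point (between the pads) lies 2 mm behind it; z points along the fingers, y is the line along which they close (so a half turn about z gives the same grasp; the last joint's range is limited). The gripper opens to 85 mm and grips with 20 to 120 N. Pads are 22 mm wide; open, the fingers measure 114 mm over their backs; the gripper's body (76 mm by 85 mm) begins 54 mm behind the grasp point. The pads swing forward as they close: fully open they stand 13 mm farther back than shut.
Start: joints at [0.986, 0.104, 0.097, 1.564, 0, 1.353], TCP at [215.183, 560.117, 248.331] pointing down, gripper open.
Joint ranges: [-2.99, 2.99], [-0.84, 1.86], [-1.1, 1.16], [-1.84, 2.11], [-1.51, 1.56], [-3.14, 3.14]. Speed limits (rad/s): [2.22, 2.22, 2.57, 3.14, 3.14, 3.14].

### API

Orientations are given as a unit quaternion [w, x, y, z].
In Python, from bench import get_obs, grab_frame, camera_params, sign_off gives the robot as it stands. The module is installed in compiled form; this text tells all that it offers.
- The arm moves only by the tool step_arm, never from a script. Its argument "targets" is a list that holds one entry, the list of rows, each a list of 5 numbers: the opening, from -1 (shut) to 1 (fully open), then the shift along the tool's x, y, z as a fraction of full scale, then the turn about the tool's z as a fraction of full scale. A call has exactly 10 rows; each row is the pose to reach, as a shift and turn from the pose commanded when the call began, along the tool's axes at that moment, turning the shorter way round; what a row does not reach only later rows make up. Full scale, the value 1, is 0.8 m for a shift and 180 degrees for a turn. A row lasts 1/10 s, in which the tool goes at most 50 mm and 8.59 degrees, less where a joint would pass 70% of its speed; a pose out of reach is approached as far as the arm can. A call with a number of a shift or a turn outside -1 to 1 is refused whole. A call with a gripper value outside its range is refused whole. The fingers move at their own pace and stop on an object; "newtons" is the grip in N (left out, the last holds). Time passes only in rows, so rows that repeat a pose let the fingers close, or fill a call up. It gives the time, the measured TCP pose, the force, the opening and the grip force at its end, in the units of the state.
- get_obs(): the state, without advancing time (a new reading comes with each control period).
- grab_frame(name): name is "scene" or "side" or "wrist"; returns the picture (384x512x3 uint8, blue, green, red); there is no depth.
- camera_params(name): a dict with "fx", "fy", "cx", "cy" (pixels), "pose" (4x4, takes a point from camera to world coordinates); the wrist camera has in their place "mount" (4x4, takes a point from camera to tool coordinates, whose origin is the TCP and whose axes are the flange's). Camera axes: x right, y up, looking along -z (the intrinsics and any distortion apply to the point x, -y, -z); pixel columns grow to the right and rows downward; lengths in mm; the calibration is good to about 2 mm. A picture is of the moment at which its call begins: read the wrist's pose just before it. camera_params takes no time and is no camera call.
- sign_off(): hands the job in; it is judged then, once.
The state is a dict: "time_s": time; "qpos": joint angles; "dq": joint speeds; "tau": joint torques, N m; "tcp_pos": TCP position; "tool_rot": TCP orientation; "force": force on the tool from outside, world axes, zero at the start; "torque": the same for the moment, N m; "grip_width": finger opening in mm; "grasp_force": force on a finger pad.
Only numpy, scipy, OpenCV 4.12 (cv2) and the standard library are available. Lean on these libraries where they do the work, as an engineer would, in place of code of your own. Each camera call takes 0.05 s, during which the arm holds its last target. There are 200 camera calls.

### The job

Get the three L-shaped steel brackets ready on the bench demagnetiser and start it. Slide the bracket that already lies on its plate, without lifting it, fully into the corner of the two stop rails; then stack the other two on it, square and flush, each turned end for end against the one below so that the elbows with their bosses alternate between opposite corners and every bracket lies flat. Finally turn the start key clockwise to its stop, hold it there for about half a second and let it spring back; leave the shaft, the loupe and the tape roll where they are.

Things in the scene. Friction and masses are not known exactly. Their poses are not given: they have to be found in the camera images.
- demag: Demagnetiser, grey box fixed to the bench, 200 (x) x 270 (y) x 45 mm. Origin: centre of its underside; +x its far side, +y its left. The dark steel plate on the left two thirds has its top 45 mm up. Two stop rails on it, 8 mm high, 10 mm wide, inner faces at x = +65 and y = +105 mm, meet in a corner. Key switch at x = -30, y = -92 mm.
- home (a point): Fixed point on the demagnetiser, with its axes: where base_mid is when that bracket touches both rails (60 mm from each rail's inner face, 6 mm over the plate's top).
- base: L-shaped steel bracket on the plate, flat, 12 mm thick: two equal arms, each 120 mm long over the outside and 48 mm wide, at a right angle; a round boss 30 mm across stands 8 mm up on the elbow. About 0.55 kg. It starts flat, elbow towards the corner of the rails, 14 to 38 mm short of home along each axis and up to 0.15 rad askew. Origin below base_mid, on its underside.
- base_mid (a point): Centre of the 120 x 120 mm square round that L, half-way up (6 mm over its underside). z up; the elbow is at +x, +y. One arm fills y = +12 to +60 mm over the whole x length, the other x = +12 to +60 mm over the whole y length; the rest is open, so the inner corner is at (+12, +12) mm. At home its axes match the demagnetiser's.
- base_boss (a point): Centre of the top of that bracket's boss: (+36, +36, +14) mm from base_mid in the bracket's axes.
- brk_1: Bracket of the same shape and weight as base, lying flat and loose on the bench to the right of the demagnetiser, boss up. brk_1 and brk_2 are alike and may go on in either order. Origin below brk_1_mid, on its underside.
- brk_1_mid (a point): Centre of the 120 mm square round brk_1, half-way up (6 mm over its underside); axes as for base_mid, elbow at +x, +y.
- brk_1_boss (a point): Centre of the top of the boss of brk_1: (+36, +36, +14) mm from brk_1_mid in its axes.
- brk_2: The other bracket on the bench, like brk_1. Origin below brk_2_mid, on its underside.
- brk_2_mid (a point): Centre of the 120 mm square round brk_2, half-way up (6 mm over its underside); axes as for base_mid, elbow at +x, +y.
- brk_2_boss (a point): Centre of the top of the boss of brk_2: (+36, +36, +14) mm from brk_2_mid in its axes.
- key_grip (a point): Black key bow that stands upright in the switch: 36 mm wide (its own x), 10 mm thick (its own y), from 16 to 46 mm over the plate's level; the point is on the turning axis (vertical), 34 mm over the plate's level. Its axes turn with the key; at rest they match the demagnetiser's.
- key (a joint): Angle of the start key: 0 at rest, grows clockwise seen from above, to the stop at 1.2 rad. A spring (0.02 N m at rest, 0.09 N m at the stop) turns it back when released.
- shaft: Bystander: turned steel shaft standing on its flange, 42 mm across, 50 mm high; origin under its centre.
- loupe: Bystander: black loupe, 38 mm across, 33 mm high; origin under its centre.
- tape: Bystander: roll of tape lying flat, 100 mm across, 48 mm high; origin under its centre.

How it is judged (in metres and radians):
On the way, in this order (a step that is already met when the one before it is completed fails the run):
1. the bracket on the plate is slid home: within 5 mm of its place against both rails, square within 0.06 rad, flat (horizontal distance between base_mid and home below 0.005 m and angle between the x axis of base_mid and the x axis of home, either way round below 0.06 rad and z of base_mid in the frame of home between -0.003 and 0.003 m), for 0.2 s.
2. one of the other brackets lies flat on it, released, turned end for end: within 10 mm per axis and 0.1 rad, boss at the opposite corner (all of step 1 and (((x of brk_1_mid in the frame of base_mid between -0.01 and 0.01 m and y of brk_1_mid in the frame of base_mid between -0.01 and 0.01 m and z of brk_1_mid in the frame of base_mid between 0.009 and 0.015 m and x of brk_1_boss in the frame of base_mid between -0.054 and -0.018 m and y of brk_1_boss in the frame of base_mid between -0.054 and -0.018 m and angle between the x axis of brk_1_mid and the x axis of base_mid, either way round below 0.1 rad and angle between brk_1_mid's own z axis and vertical below 0.06 rad) and contact force between brk_1 and the fingers below 0.2 N) or ((x of brk_2_mid in the frame of base_mid between -0.01 and 0.01 m and y of brk_2_mid in the frame of base_mid between -0.01 and 0.01 m and z of brk_2_mid in the frame of base_mid between 0.009 and 0.015 m and x of brk_2_boss in the frame of base_mid between -0.054 and -0.018 m and y of brk_2_boss in the frame of base_mid between -0.054 and -0.018 m and angle between the x axis of brk_2_mid and the x axis of base_mid, either way round below 0.1 rad and angle between brk_2_mid's own z axis and vertical below 0.06 rad) and contact force between brk_2 and the fingers below 0.2 N))), for 0.2 s.
3. the last bracket lies flat on the second, released, turned end for end again: within 10 mm per axis and 0.1 rad of the lowest (all of step 1 and (((x of brk_1_mid in the frame of base_mid between -0.01 and 0.01 m and y of brk_1_mid in the frame of base_mid between -0.01 and 0.01 m and z of brk_1_mid in the frame of base_mid between 0.009 and 0.015 m and x of brk_1_boss in the frame of base_mid between -0.054 and -0.018 m and y of brk_1_boss in the frame of base_mid between -0.054 and -0.018 m and angle between the x axis of brk_1_mid and the x axis of base_mid, either way round below 0.1 rad and angle between brk_1_mid's own z axis and vertical below 0.06 rad) and (x of brk_2_mid in the frame of base_mid between -0.01 and 0.01 m and y of brk_2_mid in the frame of base_mid between -0.01 and 0.01 m and z of brk_2_mid in the frame of base_mid between 0.021 and 0.027 m and x of brk_2_boss in the frame of base_mid between 0.018 and 0.054 m and y of brk_2_boss in the frame of base_mid between 0.018 and 0.054 m and angle between the x axis of brk_2_mid and the x axis of base_mid, either way round below 0.1 rad and angle between brk_2_mid's own z axis and vertical below 0.06 rad) and contact force between brk_1 and the fingers below 0.2 N and contact force between brk_2 and the fingers below 0.2 N) or ((x of brk_2_mid in the frame of base_mid between -0.01 and 0.01 m and y of brk_2_mid in the frame of base_mid between -0.01 and 0.01 m and z of brk_2_mid in the frame of base_mid between 0.009 and 0.015 m and x of brk_2_boss in the frame of base_mid between -0.054 and -0.018 m and y of brk_2_boss in the frame of base_mid between -0.054 and -0.018 m and angle between the x axis of brk_2_mid and the x axis of base_mid, either way round below 0.1 rad and angle between brk_2_mid's own z axis and vertical below 0.06 rad) and (x of brk_1_mid in the frame of base_mid between -0.01 and 0.01 m and y of brk_1_mid in the frame of base_mid between -0.01 and 0.01 m and z of brk_1_mid in the frame of base_mid between 0.021 and 0.027 m and x of brk_1_boss in the frame of base_mid between 0.018 and 0.054 m and y of brk_1_boss in the frame of base_mid between 0.018 and 0.054 m and angle between the x axis of brk_1_mid and the x axis of base_mid, either way round below 0.1 rad and angle between brk_1_mid's own z axis and vertical below 0.06 rad) and contact force between brk_2 and the fingers below 0.2 N and contact force between brk_1 and the fingers below 0.2 N))), for 0.2 s.
4. the key is turned clockwise to its stop (over 1.0 rad) and held there 0.2 s (value of joint key above 1 rad), for 0.2 s.
At the end, for the whole second after the job is handed in: Lowest bracket within 5 mm and 0.06 rad of home in the rail corner; second flat on it turned end for end, third flat on that turned back, each within 10 mm per axis, 0.1 rad and 0.06 rad tilt; all at rest and let go; key within 0.15 rad of rest (all of step 3 and linear speed of each of base, brk_1, brk_2 below 0.01 m/s and value of joint key below 0.15 rad); the robot touches nothing.
It fails at once if the bracket on the plate is lifted (more than 8 mm off the plate) (z of base_mid in the frame of home above 0.008 m).
It fails at once if the shaft, the loupe or the tape roll is moved by more than 15 mm (distance of any of shaft, loupe, tape from where it was at the start of the episode above 0.015 m).
It also fails if it takes over 72 s, if anything falls off the work surface, if the arm or the gripper's body presses on something with over 40 N, if the wrist force passes 120 N, or if a joint passes its speed limit or range.

## Working session

There is one attempt and no reset: what is moved stays moved. The work goes in short steps, Python scripts to look and compute and a tool call to move; the robot and the scene stay as the last step left them, time stands still between calls to the robot, and variables do not carry over. Pictures are saved under pics/ and viewed, at most 10 in all, crops included, and the job is handed in when it is done.

Besides the shell and the picture viewer there is one more tool, called after "Emit:" as name([rows], argument=value, ...), one row to a line, values as JSON. step_arm: Moves the arm, as the interface text tells. Its arguments: {"type":"object","properties":{"targets":{"type":"array"},"newtons":{"type":"number"}},"required":["targets"]}

```bash
mkdir -p pics
python3 - <<'E'
from bench import *
import cv2,numpy as np
np.set_printoptions(precision=4,suppress=True)
o=get_obs();print({k:np.round(v,3) for k,v in o.items()})
for n in("scene","side","wrist"):
    f=grab_frame(n);cv2.imwrite(f"pics/{n}0.png",f)
    print(n,camera_params(n))
a=cv2.imread("pics/scene0.png");cv2.imwrite("pics/scene0b.png",cv2.resize(a,(800,600)))
a=cv2.imread("pics/side0.png");cv2.imwrite("pics/side0b.png",cv2.resize(a,(800,600)))
E
```

```text
{'time_s': np.float64(0.0), 'qpos': array([ 0.986,  0.105,  0.096,  1.564, -0.   ,  1.353]), 'dq': array([-0.001,  0.   ,  0.   ,  0.   , -0.001, -0.   ]), 'tau': array([  0.001, -55.693,  50.365,   0.017,  -0.   ,   0.   ]), 'tcp_pos': array([214.985, 559.807, 247.476]), 'tool_rot': array([-0.   ,  0.182,  0.983, -0.001]), 'force': array([0.133, 0.152, 0.28 ]), 'torque': array([-0.025,  0.035, -0.043]), 'grasp_force': np.float64(0.0), 'grip_width': np.float64(85.347)}
scene {'fx': 400.28791854295804, 'fy': 400.28791854295804, 'cx': 250.55249756586227, 'cy': 192.18032645189345, 'pose': array([[   0.6403,    0.4943,   -0.588 ,  -86.8924],
       [  -0.7681,    0.4124,   -0.4898, -569.6511],
       [   0.0004,    0.7652,    0.6437,  786.3442],
       [   0.    ,    0.    ,    0.    ,    1.    ]])}
side {'fx': 371.4182862997399, 'fy': 371.4182862997399, 'cx': 256.03094450238706, 'cy': 193.48464356760743, 'pose': array([[    0.9754,     0.1018,    -0.1954,   296.0982],
       [   -0.2199,     0.3913,    -0.8936, -1125.225 ],
       [   -0.0145,     0.9146,     0.4041,   579.7474],
       [    0.    ,     0.    ,     0.    ,     1.    ]])}
wrist {'fx': 314.1495990121942, 'fy': 314.1495990121942, 'cx': 255.35324912566963, 'cy': 189.43298521049303, 'mount': array([[   0.0005,    0.9505,    0.3108,   78.8156],
       [   1.    ,   -0.0006,    0.0003,   -0.8921],
       [   0.0004,    0.3108,   -0.9505, -125.8358],
       [   0.    ,    0.    ,    0.    ,    1.    ]])}
```

View pics/scene0b.png

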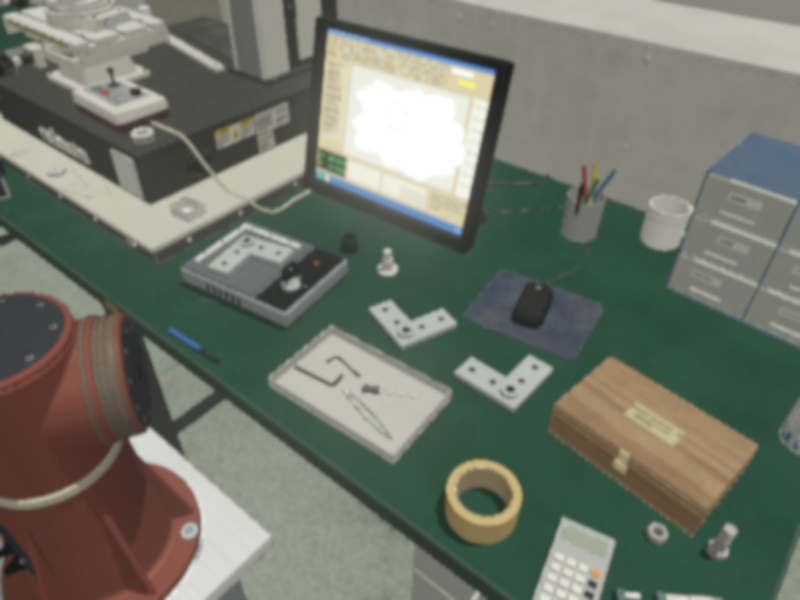

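View pics/side0b.png

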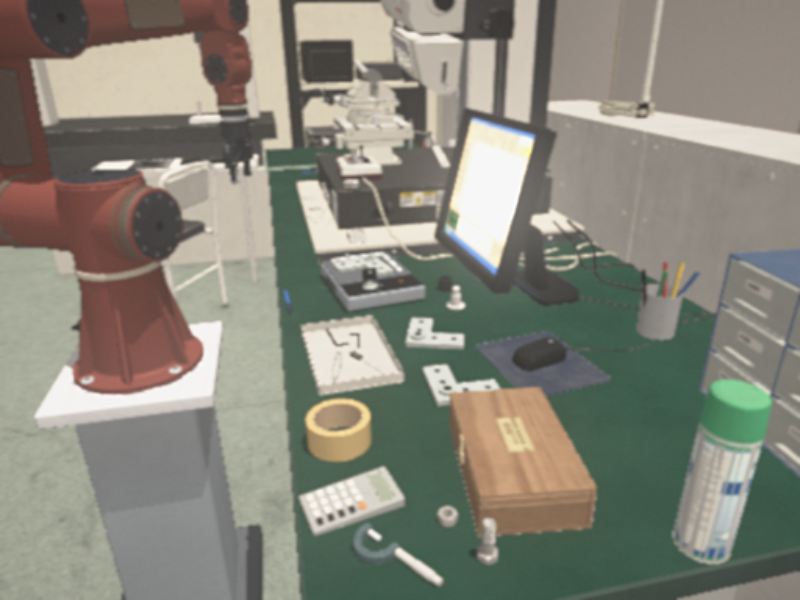

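The scene view (800 px wide) shows the demagnetiser near (265,270) with the base bracket's elbow at (247,238) and the key at (290,272). The loose brackets are at (412,322) and (508,382), with the loupe at (350,243), the shaft at (388,262) and the tape at (484,500). The side view agrees with this.

```bash
cat > h.py <<'E'
from bench import *
import cv2,numpy as np
from scipy.spatial.transform import Rotation as R
np.set_printoptions(precision=2,suppress=True)
def wpose(o):
    T=np.eye(4);T[:3,:3]=R.from_quat(o['tool_rot'],scalar_first=True).as_matrix();T[:3,3]=o['tcp_pos'];return T
def cam(n,o=None):
    c=camera_params(n);return c,(c['pose'] if 'pose' in c else wpose(o)@c['mount'])
def ray(px,z,c,P):
    px=np.atleast_2d(px).astype(float)
    d=np.c_[(px[:,0]-c['cx'])/c['fx'],-(px[:,1]-c['cy'])/c['fy'],-np.ones(len(px))]@P[:3,:3].T
    return P[:3,3]+d*((z-P[2,3])/d[:,2])[:,None]
def proj(p,c,P):
    q=(np.atleast_2d(p)-P[:3,3])@P[:3,:3]
    return np.c_[c['cx']+c['fx']*q[:,0]/-q[:,2],c['cy']-c['fy']*q[:,1]/-q[:,2]]
def snap(n,f):
    o=get_obs();im=grab_frame(n);cv2.imwrite('pics/'+f,im);c,P=cam(n,o);return im,c,P,o
def lfit(cnt):
    """L contour in world xy -> mid, yaw (x axis), sizes. elbow = hull corner farthest opposite the notch"""
    h=cv2.convexHull(cnt.astype(np.float32));(ce,sz,an)=cv2.minAreaRect(h)
    b=cv2.boxPoints((ce,sz,an)).astype(float)
    # notch corner of the square: box corner farthest from contour
    d=[np.min(np.linalg.norm(cnt-q,axis=1)) for q in b];i=int(np.argmax(d))
    ax=b[(i+2)%4]-b[i];yaw=np.arctan2(ax[1],ax[0])-np.pi/4
    return np.array(ce),np.angle(np.exp(1j*yaw)),sz,max(d)
E
python3 - <<'E'
from h import *
im=cv2.imread('pics/scene0.png');c,P=cam('scene')
hsv=cv2.cvtColor(im,cv2.COLOR_BGR2HSV)
for nm,(u,v),z in [('tape',(484,472),48),('shaft',(388,270),0),('loupe',(350,248),0),('key',(291,272),79),('demagFL',(182,268),45),('demagFR',(288,315),45),('demagBR',(347,266),45),('demagBL',(245,224),45)]:
    print(nm,ray([u*.64,v*.64],z,c,P)[0])
m=((hsv[...,2]>135)&(hsv[...,1]<60)).astype(np.uint8)
n,l,s,ce=cv2.connectedComponentsWithStats(m)
for i in range(1,n):
    x,y,w,h,a=s[i]
    if 120<x<370 and 140<y<270 and a>100:
        k,_=cv2.findContours((l==i).astype(np.uint8),0,cv2.CHAIN_APPROX_NONE)
        k=max(k,key=len)[:,0]
        z=57 if x<200 else 12
        w_=ray(k,z,c,P)[:,:2];print(s[i],lfit(w_))
E
```

```text
tape [ 386.16 -342.28   48.  ]
shaft [701.61  96.59   0.  ]
loupe [709.   210.46   0.  ]
key [502.33 163.97  79.  ]
demagFL [402.57 372.79  45.  ]
demagFR [440.05 110.47  45.  ]
demagBR [614.68 128.82  45.  ]
demagBL [584.16 399.91  45.  ]
[ 124  143   69   32 1032] (array([512.19, 302.55]), np.float64(0.1416513528688621), (158.84808349609375, 159.0144805908203), np.float64(66.40534305284316))
[242 159  13  18 143] (array([711.45, 106.39]), np.float64(2.672793333600495), (92.67664337158203, 38.5986328125), np.float64(13.406509038006952))
[236 192  56  30 795] (array([611.22, -37.41]), np.float64(2.8162008620190293), (125.11322021484375, 122.02240753173828), np.float64(72.3350445636902))
[ 172  209  117   86 4862] (array([ 387.41, -107.14]), np.float64(-1.7403672587897923), (161.75563049316406, 256.3477478027344), np.float64(10.026617995612254))
[ 291  227   63   35 1041] (array([ 601.5 , -243.86]), np.float64(3.075607692856884), (121.63980102539062, 125.1913070678711), np.float64(71.75503832493224))
```

Emit:
step_arm([
  [[1,-0.05,-0.026,0,-0.03],[1,-0.1,-0.053,0,-0.06],[1,-0.15,-0.08,0,-0.09],[1,-0.2,-0.106,0,-0.12],[1,-0.25,-0.133,0,-0.156],[1,-0.3,-0.16,0,-0.156],[1,-0.36,-0.19,0,-0.156],[1,-0.41,-0.22,0,-0.156],[1,-0.454,-0.241,0,-0.156],[1,-0.454,-0.241,0,-0.156]],
])

```text
time_s: 1.15
tcp_pos: [487.6, 246.3, 247.6]
tool_rot: [-0.0, -0.059, 0.998, -0.0]
force: [-0.2, 1.5, -0.3]
grip_width: 85.4
grasp_force: 0.0
```

Run:
```python
from h import *
im,c,P,o=snap('wrist','w1.png');print(o['tcp_pos'],o['qpos'])
cv2.imwrite('pics/w1b.png',cv2.resize(im,(800,600)))
```

```text
[487.64 246.3  247.57] [ 0.23 -0.06 -0.07  1.56 -0.    0.11]
```

View pics/w1b.png

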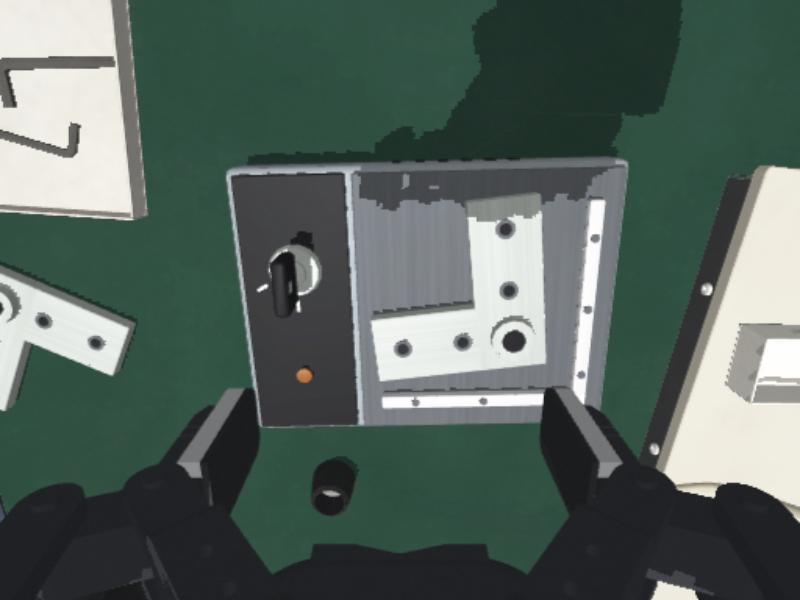

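The wrist picture, with far at the bottom, shows the demagnetiser with the base L's elbow boss at (514,341). The rails run along row ~400 and column ~590, and the key bow is at (285,285).

Run:
```python
from h import *
im=cv2.imread('pics/w1.png');o=get_obs();c,P=cam('wrist',o)
hsv=cv2.cvtColor(im,cv2.COLOR_BGR2HSV)
g=cv2.cvtColor(im,cv2.COLOR_BGR2GRAY)
for t in (175,):
  m=(g>t).astype(np.uint8)
  n,l,s,ce=cv2.connectedComponentsWithStats(m)
  for i in range(1,n):
    x,y,w,h,a=s[i]
    if a>200 and 140<x<420 and y<270:
        k=max(cv2.findContours((l==i).astype(np.uint8),0,cv2.CHAIN_APPROX_NONE)[0],key=len)
        ap=cv2.approxPolyDP(k,4,True)[:,0]
        z=57 if a>2500 else 53
        print(s[i],z);print(np.c_[ap,ray(ap,z,c,P)[:,:2]])
        if a>2500: print(lfit(ray(k[:,0],z,c,P)[:,:2]))
# corners by hand
for nm,uv,z in [('demag FR',(232,170),45),('FL',(627,162),45),('BL',(601,423),45),('BR',(262,426),45),('key top',(283,300),91),('boss',(514,341),65),('bossbase elbow',(545,363),57)]:
    print(nm,ray(np.array(uv)*.64,z,c,P)[0])
print(g[110:270:6, 300:352:4])
```

```text
[196 108  37 164 517] 53
[[196.   109.   435.26 181.23]
 [221.   111.   434.21 205.99]
 [231.   271.   614.74 233.35]
 [226.   108.   430.74 210.66]]
[145 110  25 137 286] 53
[[148.   110.   441.93 134.  ]
 [162.   246.   591.59 152.06]
 [146.   113.   445.08 132.07]
 [169.   110.   439.43 154.69]]
[ 366  128   22  131 1091] 53
[[386.   128.   430.9  372.7 ]
 [377.   131.   434.92 364.41]
 [366.   247.   564.88 383.29]
 [373.   258.   577.83 394.56]]
[ 237  135  113  109 6155] 57
[[345.   135.   442.32 331.91]
 [325.   139.   448.68 312.75]
 [330.   143.   452.05 318.53]
 [325.   153.   462.75 315.44]
 [316.   147.   457.76 305.21]
 [320.   141.   451.27 308.12]
 [299.   139.   451.82 286.76]
 [304.   197.   512.34 302.12]
 [237.   205.   530.02 231.98]
 [243.   243.   574.59 243.31]
 [348.   232.   547.09 357.43]]
(array([508.  , 287.75]), np.float64(0.2825852558607431), (109.61492919921875, 119.29759216308594), np.float64(62.477228330403825))
[244 252 104  10 751] 53
[[347.   252.   573.78 363.12]
 [269.   253.   585.83 274.43]
 [267.   260.   595.15 273.34]
 [264.   254.   587.8  
[... 1063 characters left out ...]
36 235 237 235 237 232 234 232 232 174]
 [239 239 235 235 235 236 234 235 232 232 231 231 166]
 [233 234 233 234 234 108 144 239 231 115 230 231 199]
 [233 233 231 232 141 238 225  50 115 235 226 230 210]
 [132 232 230 231 233 229  49  50  48 134 229 229 219]
 [236 235 229 230 233 235 148  53 122 235 225 228 224]
 [233 233 228 230 232 233 231 236 230 228 224 227 224]
 [236 233 226 188 156 124 125 125 124 128 125 125 126]
 [124 124 125 127 127 124 125 124 122 127 124 124 127]
 [121  70  71  81 124 117  72  72  72 124  72  76  75]
 [254 254 202 254 253 253 253 253 253 252 252 252  27]
 [180 151 152 150 126 126 129 123 123 123 120 125  28]
 [125 124 129 125 128 125 129 124 123 122 122 122  28]]
```

Emit:
step_arm([
  [[-1,-0.016,0.037,0.03,-0.0065],[-1,-0.016,0.037,0.05,-0.0065],[-1,-0.016,0.037,0.07,-0.0065],[-1,-0.016,0.037,0.09,-0.0065],[-1,-0.016,0.037,0.11,-0.0065],[-1,-0.016,0.037,0.14,-0.0065],[-1,-0.016,0.037,0.17,-0.0065],[-1,-0.016,0.037,0.2,-0.0065],[-1,-0.016,0.037,0.22,-0.0065],[-1,-0.016,0.037,0.228,-0.0065]],
], newtons=60)

```text
time_s: 2.2
tcp_pos: [493.0, 280.4, 63.9]
tool_rot: [-0.001, -0.072, 0.997, -0.0]
force: [-0.8, -0.1, -0.1]
grip_width: -0.3
grasp_force: 0.0
```

Run:
```python
from h import *
im,c,P,o=snap('wrist','w2.png');print(o['tcp_pos'],o['tool_rot'],o['force'],o['grip_width'])
cv2.imwrite('pics/w2b.png',cv2.resize(im,(640,480)))
```

```text
[493.03 280.39  63.95] [-0.   -0.07  1.   -0.  ] [-0.84 -0.07 -0.09] -0.2523234466961041
```

View pics/w2b.png

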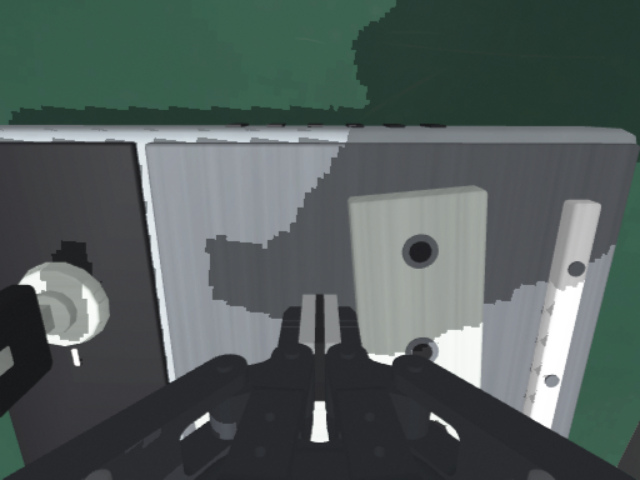

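The wrist view shows the closed fingers at (320,310), inside the open quadrant of the base bracket and just above the plate. Nothing is touching, so I push diagonally.

Emit:
step_arm([
  [[-1,-0.005,0.005,-0.002,0],[-1,-0.01,0.01,-0.002,0],[-1,-0.014,0.014,-0.002,0],[-1,-0.018,0.017,-0.002,0],[-1,-0.021,0.02,-0.002,0],[-1,-0.024,0.023,-0.002,0],[-1,-0.027,0.026,-0.002,0],[-1,-0.03,0.028,-0.002,0],[-1,-0.0325,0.03,-0.002,0],[-1,-0.0325,0.03,-0.002,0]],
])

```text
time_s: 3.25
tcp_pos: [516.7, 308.6, 68.0]
tool_rot: [0.0, -0.072, 0.997, -0.0]
force: [-2.0, -2.6, 3.2]
grip_width: -0.2
grasp_force: 2.4
```

Run:
```python
from h import *
im,c,P,o=snap('scene','s2.png');print(o['tcp_pos'],o['tool_rot'],o['force'])
x=cv2.resize(im[110:230,90:270],(800,533),interpolation=cv2.INTER_CUBIC);cv2.imwrite('pics/s2b.png',x)
```

```text
[516.68 308.55  67.97] [ 0.   -0.07  1.   -0.  ] [-2.03 -2.64  3.15]
```

View pics/s2b.png

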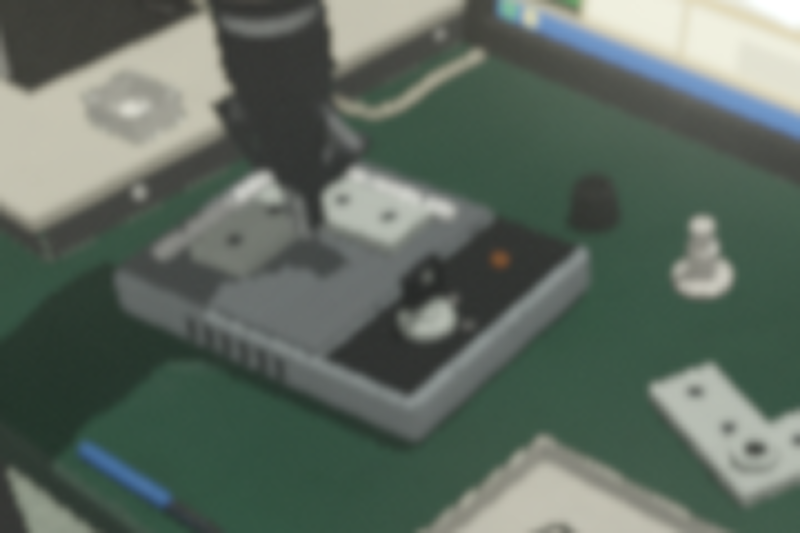

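The crop shows the fingers in the inner corner at (315,215) with the bracket moving ahead of them, close to the rails. I keep pushing gently.

Emit:
step_arm([
  [[-1,-0.001,0.001,0,0],[-1,-0.002,0.002,0,0],[-1,-0.003,0.003,0,0],[-1,-0.004,0.004,0,0],[-1,-0.005,0.005,0,0],[-1,-0.006,0.006,0,0],[-1,-0.007,0.007,0,0],[-1,-0.008,0.008,0,0],[-1,-0.009,0.009,0,0],[-1,-0.009,0.009,0,0]],
])

```text
time_s: 4.3
tcp_pos: [521.7, 315.6, 67.6]
tool_rot: [-0.001, -0.072, 0.997, -0.001]
force: [-7.4, -8.5, 7.2]
grip_width: -0.3
grasp_force: 6.4
```

Emit:
step_arm([
  [[-1,-0.001,0.001,0,0],[-1,-0.002,0.002,0,0],[-1,-0.003,0.003,0,0],[-1,-0.004,0.004,0,0],[-1,-0.005,0.005,0,0],[-1,-0.006,0.006,0,0],[-1,-0.006,0.006,0,0],[-1,-0.006,0.006,0,0],[-1,-0.006,0.006,0,0],[-1,-0.006,0.006,0,0]],
])

```text
time_s: 5.3
tcp_pos: [522.0, 316.3, 67.5]
tool_rot: [-0.005, -0.071, 0.997, -0.006]
force: [-30.0, -35.7, 29.4]
grip_width: 0.1
grasp_force: 23.8
```

Emit:
step_arm([
  [[-1,0.01,-0.01,0,0],[-1,0.02,-0.02,0,0],[-1,0.03,-0.03,-0.005,0],[-1,0.03,-0.03,-0.06,0],[-1,0.04,-0.05,-0.12,0],[1,0.056,-0.07,-0.18,0],[1,0.056,-0.08,-0.23,0],[1,0.056,-0.08,-0.23,0],[1,0.056,-0.08,-0.23,0],[1,0.056,-0.08,-0.23,0]],
])

```text
time_s: 6.3
tcp_pos: [491.2, 252.4, 250.3]
tool_rot: [-0.001, -0.072, 0.997, 0.0]
force: [-0.4, 0.4, -0.6]
grip_width: 72.3
grasp_force: 0.0
```

```bash
cat >> h.py <<'E'
def corners(im,c,P,z,box,t=175,amin=2500):
    g=cv2.cvtColor(im,cv2.COLOR_BGR2GRAY);m=(g>t).astype(np.uint8);x0,y0,x1,y1=box
    q=np.zeros_like(m);q[y0:y1,x0:x1]=m[y0:y1,x0:x1]
    for k in cv2.findContours(q,0,cv2.CHAIN_APPROX_NONE)[0]:
        if cv2.contourArea(k)>amin:
            ap=cv2.approxPolyDP(k,4,True)[:,0];w=ray(ap,z,c,P)[:,:2]
            print(np.c_[ap,w]);print(lfit(ray(k[:,0],z,c,P)[:,:2]))
E
python3 - <<'E'
from h import *
im,c,P,o=snap('wrist','w3.png');print(o['tcp_pos'],o['tool_rot'])
corners(im,c,P,57,(0,0,512,384),amin=300)
cv2.imwrite('pics/w3b.png',cv2.resize(im,(800,600)))
E
```

```text
[491.21 252.37 250.29] [-0.   -0.07  1.    0.  ]
[[396.   360.   719.86 468.72]
 [390.   383.   759.08 471.82]
 [427.   383.   751.94 520.72]
 [416.   365.   724.17 496.9 ]]
(array([736.1 , 493.32]), np.float64(-1.542212806558159), (39.25669479370117, 49.6539306640625), np.float64(20.595463003831007))
[[  0.   168.   530.96 -13.02]
 [  7.   181.   544.44  -7.17]
 [  0.   195.   561.6  -16.16]
 [  0.   234.   609.03 -21.02]
 [  8.   208.   575.72  -9.1 ]
 [ 65.   230.   593.53  51.3 ]
 [ 74.   201.   557.11  62.38]]
(array([573.9 ,  22.27]), np.float64(3.040923709471133), (78.9677734375, 78.73468780517578), np.float64(23.35210455104808))
[[381.   127.   432.46 369.93]
 [373.   127.   433.62 361.99]
 [357.   250.   570.98 379.75]
 [353.   245.   565.43 373.72]
 [365.   148.   455.47 359.37]
 [320.   147.   461.09 313.54]
 [315.   211.   530.96 322.71]
 [250.   212.   542.36 252.58]
 [250.   248.   586.04 258.7 ]
 [238.   249.   589.27 245.35]
 [237.   255.   597.08 245.19]
 [330.   256.   582.98 350.97]
 [334.   242.   564.84 351.57]
 [329.   233.   554.68 343.56]
 [340.   228.   546.9
[... 1202 characters left out ...]
0272358))
[[  0.     0.   372.53   3.22]
 [  0.    25.   393.12   1.11]
 [ 71.    26.   384.62  65.27]
 [ 70.    34.   391.48  64.13]
 [  3.    34.   400.36   3.06]
 [  8.    58.   420.65   5.63]
 [  0.    59.   422.63  -1.92]
 [  0.    73.   435.32  -3.22]
 [ 37.    85.   441.33  30.97]
 [ 41.    68.   425.15  35.79]
 [ 48.    75.   430.56  42.01]
 [ 43.    91.   446.13  36.35]
 [  0.    79.   440.86  -3.78]
 [  0.   120.   480.44  -7.84]
 [ 79.   128.   477.1   69.92]
 [  0.   124.   484.47  -8.25]
 [ 79.   132.   481.15  69.81]
 [ 69.     0.   363.66  64.26]]
(array([424.51,  28.33]), np.float64(-0.13873179127786273), (117.71332550048828, 79.4319076538086), np.float64(18.280623411282047))
```

View pics/w3b.png

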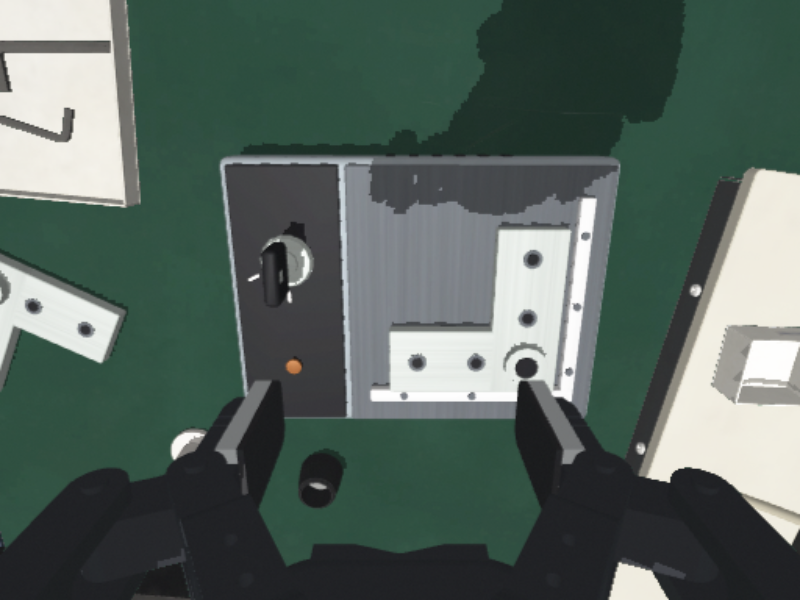

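Wrist view 3 shows the base bracket flush against both rails: elbow corner at about (570,395), inner corner at about (492,330). Next I head for the bracket at (601,-244).

Emit:
step_arm([
  [[1,-0.001,-0.05,0,0.045],[1,-0.002,-0.11,0,0.09],[1,-0.003,-0.17,0,0.135],[1,-0.004,-0.23,0,0.18],[1,-0.005,-0.29,0,0.225],[1,-0.006,-0.35,0,0.27],[1,-0.007,-0.41,0,0.315],[1,-0.008,-0.47,0,0.36],[1,-0.01,-0.53,0,0.405],[1,-0.01,-0.577,0,0.45]],
])

```text
time_s: 7.35
tcp_pos: [565.2, -205.8, 249.5]
tool_rot: [-0.001, 0.596, 0.803, -0.0]
force: [1.5, 1.0, 0.4]
grip_width: 85.9
grasp_force: 0.0
```

Run:
```python
from h import *
im,c,P,o=snap('wrist','w4.png');print(o['tcp_pos'],o['tool_rot'],o['qpos'])
np.save('pics/w4.npy',P)
cv2.imwrite('pics/w4b.png',cv2.resize(im,(800,600)))
for b in (601.5,-243.86),(611,-37): print(proj([*b,12],c,P)*1.5625)
```

```text
[ 565.19 -205.78  249.49] [-0.   0.6  0.8 -0. ] [-0.57  0.11  0.11  1.57  0.    0.71]
[[429.39 304.48]]
[[539.87  24.79]]
```

View pics/w4b.png

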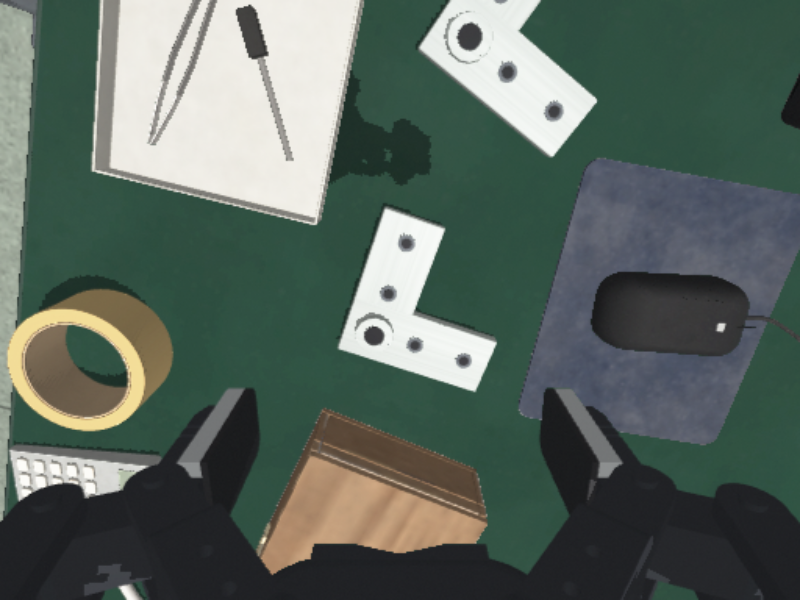

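Wrist view 4 shows bracket B whole, with its boss at (374,334), inner corner at (415,313) and arm ends at (415,218) and (485,365). The box edge starts at row 410. Bracket A is only partly visible at the top.

```bash
cat >> h.py <<'E'
M=np.array([[60,60],[-60,60],[-60,12],[12,12],[12,-60],[60,-60]],float)
def fitL(im,c,P,z,box,t=175):
    g=cv2.cvtColor(im,cv2.COLOR_BGR2GRAY);x0,y0,x1,y1=box
    q=np.zeros(g.shape,np.uint8);q[y0:y1,x0:x1]=(g[y0:y1,x0:x1]>t)
    k=max(cv2.findContours(q,0,cv2.CHAIN_APPROX_NONE)[0],key=cv2.contourArea)
    w=ray(k[:,0],z,c,P)[:,:2].astype(np.float32)
    ap=cv2.approxPolyDP(w[:,None],8,True)[:,0].astype(float)
    return fit6(ap)
def fit6(ap):
    best=None
    if len(ap)==6:
        for s in (1,-1):
            for r in range(6):
                A=np.roll(ap[::s],r,0);a=A-A.mean(0);m=M-M.mean(0)
                U,S,V=np.linalg.svd(m.T@a);Rm=(U@np.diag([1,np.linalg.det(U@V)])@V).T
                e=np.abs(a-m@Rm.T).max()
                if best is None or e<best[0]: best=(e,A.mean(0)-Rm@M.mean(0),np.arctan2(Rm[1,0],Rm[0,0]))
    return ap,best
def psi(o):
    y=wpose(o)[:2,1];return np.arctan2(y[1],y[0])-np.pi/2
def goto(o,xyz,ps):
    """fractions for step_arm"""
    d=wpose(o)[:3,:3].T@(np.array(xyz)-o['tcp_pos'])/800
    a=-np.angle(np.exp(1j*(ps-psi(o))))/np.pi
    return np.round(d,4),round(a,4)
E
python3 - <<'E'
from h import *
im=cv2.imread('pics/w4.png');P=np.load('pics/w4.npy');c=camera_params('wrist');o=get_obs()
ap,(e,mid,yaw)=fitL(im,c,P,12,(200,120,340,260));print(ap,e,mid,yaw)
Rm=np.array([[np.cos(yaw),-np.sin(yaw)],[np.sin(yaw),np.cos(yaw)]])
print('boss pred',mid+Rm@[36,36],'meas',ray([374*.64,334*.64],20,c,P))
g=mid+Rm@[36,0];print('grasp',g,'box',ray(np.array([[322,412],[485,525]])*.64,60,c,P))
np.set_printoptions(precision=4);print(psi(o));print(goto(o,[*g,100],yaw+np.pi/2),goto(o,[*g,20],yaw+np.pi/2))
E
```

```text
[[ 546.92 -183.04]
 [ 543.36 -300.72]
 [ 659.86 -305.21]
 [ 662.03 -258.93]
 [ 591.23 -255.33]
 [ 593.17 -183.52]] 1.966546130155379 [ 603.58 -243.94] 3.1045219223022698
boss pred [ 566.27 -278.58] meas [[ 566.34 -277.15   20.  ]]
grasp [ 567.6  -242.61] box [[ 544.21 -331.     60.  ]
 [ 693.45 -392.76   60.  ]]
-1.2885526447835067
(array([-0.0394, -0.008 ,  0.1859]), np.float64(0.1016)) (array([-0.0394, -0.0078,  0.2859]), np.float64(0.1016))
```

Emit:
step_arm([
  [[1,-0.02,-0.004,0.02,0.035],[1,-0.039,-0.008,0.06,0.07],[1,-0.039,-0.008,0.1,0.102],[1,-0.039,-0.008,0.15,0.102],[1,-0.039,-0.008,0.19,0.102],[1,-0.039,-0.008,0.22,0.102],[1,-0.039,-0.008,0.25,0.102],[1,-0.039,-0.008,0.275,0.102],[1,-0.039,-0.008,0.289,0.102],[1,-0.039,-0.008,0.289,0.102]],
])

```text
time_s: 8.4
tcp_pos: [567.1, -233.9, 17.6]
tool_rot: [-0.002, 0.714, 0.7, -0.0]
force: [-0.1, -0.3, 0.2]
grip_width: 85.3
grasp_force: 0.0
```

Run:
```python
from h import *
o=get_obs();print(o['tcp_pos'],psi(o),o['force']);np.set_printoptions(precision=4);print(goto(o,[567.6,-242.6,18],-1.608))
```

```text
[ 567.05 -233.85   17.55] -1.5901108545162987 [-0.14 -0.32  0.23]
(array([-0.0109,  0.0009, -0.0006]), np.float64(0.0057))
```

Emit:
step_arm([
  [[1,-0.011,0.001,0,0.006],[1,-0.011,0.001,0,0.006],[1,-0.011,0.001,0,0.006],[-1,-0.011,0.001,0,0.006],[-1,-0.011,0.001,0,0.006],[-1,-0.011,0.001,0,0.006],[-1,-0.011,0.001,0,0.006],[-1,-0.011,0.001,0,0.006],[-1,-0.011,0.001,0,0.006],[-1,-0.011,0.001,0,0.006]],
], newtons=110)

```text
time_s: 9.4
tcp_pos: [570.3, -244.0, 23.4]
tool_rot: [0.001, 0.72, 0.694, 0.001]
force: [-5.6, 6.8, 21.1]
grip_width: 43.1
grasp_force: 112.3
```

Run:
```python
from h import *
o=get_obs();print(o['tcp_pos'],psi(o),o['force'],o['grip_width'],o['grasp_force'])
```

```text
[ 570.32 -243.97   23.37] -1.6084372094087007 [-5.62  6.79 21.09] 43.065857568778334 112.3228520876728
```

Emit:
step_arm([
  [[-1,0,0,-0.01,0],[-1,0,0,-0.03,0],[-1,0,0,-0.06,0],[-1,0,0,-0.09,0],[-1,0,0,-0.13,0],[-1,0,0,-0.18,0],[-1,0,0,-0.23,0],[-1,0,0,-0.23,0],[-1,0,0,-0.23,0],[-1,0,0,-0.23,0]],
])

```text
time_s: 10.4
tcp_pos: [568.4, -243.5, 202.4]
tool_rot: [-0.001, 0.721, 0.693, -0.0]
force: [0.1, 0.7, -5.2]
grip_width: 42.9
grasp_force: 115.6
```

Run:
```python
from h import *
im,c,P,o=snap('wrist','w5.png');print(o['tcp_pos'],o['tool_rot'],psi(o),o['force'],o['grip_width'],o['grasp_force'])
np.save('pics/w5.npy',P)
s=snap('side','sd5.png')
u=s[0];c2,P2=s[1],s[2];x,y=proj(o['tcp_pos'],c2,P2)[0].astype(int);print(x,y)
a=cv2.resize(im,(560,420));b=cv2.resize(u[max(0,y-50):y+50,x-30:x+30],(240,400),interpolation=cv2.INTER_CUBIC)
z=np.zeros((420,800,3),np.uint8);z[:,:560]=a;z[:400,560:]=b;cv2.imwrite('pics/w5b.png',z)
```

```text
[ 568.41 -243.52  202.4 ] [-0.    0.72  0.69 -0.  ] -1.6093498480916004 [ 0.14  0.73 -5.23] 42.85279082552177 115.57272709625977
284 183
```

View pics/w5b.png

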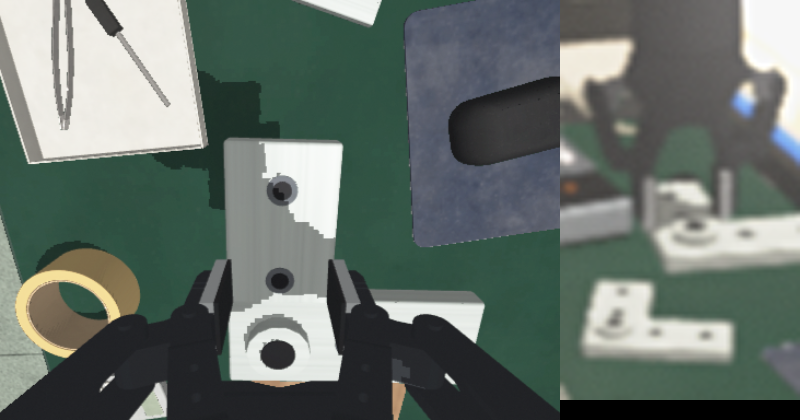

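The picture shows bracket B held level between the pads, boss at (277,354) and arm end along row 141. I check the pose in hand and the camera bias against it.

Run:
```python
from h import *
P=np.load('pics/w5.npy');c=camera_params('wrist');o=get_obs();T=wpose(o)
s=512/560
for z,pts in ((191,[(226,140),(343,144),(231,379),(341,381),(345,290),(484,293)]),(199,[(277,342),]),):
    w=ray(np.array(pts)*s,z,c,P);print((w-T[:3,3])@T[:3,:3])
np.save('pics/w5T.npy',T)
# recheck base home from w3 w/ saved rounding
o3=dict(tool_rot=np.array([0,-.072,.9974,0]),tcp_pos=np.array([491.21,252.37,250.29]));c,P3=cam('wrist',o3)
s=.64
dem=ray(np.array([(222,160),(619,161),(585,417),(248,417)])*s,45,c,P3)[:,:2];print(dem,dem.mean(0))
rl=np.array([[373,127],[357,247],[250,250],[330,250]]);print(ray(rl,53,c,P3))
ap=ray([[365,148],[320,147],[315,211],[250,212],[250,248]],57,c,P3)[:,:2];A=ap;m=M[1:];a=A-A.mean(0);mm=m-m.mean(0)
U,S,V=np.linalg.svd(mm.T@a);Rm=(U@V).T;print('base',A.mean(0)-Rm@m.mean(0),np.arctan2(Rm[1,0],Rm[0,0]),a-mm@Rm.T)
```

```text
[[ 61.43 -20.46  11.26]
 [ 59.9   25.88  11.12]
 [-57.23 -23.58  11.04]
 [-58.36  31.7   10.87]
 [ -6.15  30.6   10.98]
 [ -7.61  94.19  10.79]]
[[-28.19  -0.39   3.03]]
[[445.05 129.93]
 [408.42 385.78]
 [597.19 413.6 ]
 [634.6  156.15]] [521.31 271.36]
[[434.73 365.63  53.  ]
 [570.16 382.79  53.  ]
 [591.72 261.41  53.  ]
 [578.43 352.86  53.  ]]
base [522.25 311.59] 0.1341968063112149 [[ 1.56 -1.54]
 [ 0.77  0.18]
 [-0.67 -0.24]
 [ 1.09  0.94]
 [-2.76  0.65]]
```

Emit:
step_arm([
  [[-1,0.03,-0.006,0,-0.01],[-1,0.08,-0.015,0,-0.02],[-1,0.13,-0.025,0,-0.03],[-1,0.18,-0.034,0,-0.04],[-1,0.235,-0.044,0,-0.05],[-1,0.29,-0.055,0,-0.055],[-1,0.345,-0.065,0,-0.055],[-1,0.4,-0.075,0,-0.055],[-1,0.455,-0.086,0,-0.055],[-1,0.51,-0.096,0,-0.055]],
])

```text
time_s: 11.5
tcp_pos: [506.9, 168.3, 203.1]
tool_rot: [-0.001, 0.658, 0.753, -0.001]
force: [1.4, -0.0, -5.5]
grip_width: 43.0
grasp_force: 115.8
```

Emit:
step_arm([
  [[-1,0.05,-0.002,0,0],[-1,0.09,-0.004,0,0],[-1,0.12,-0.006,0,0],[-1,0.14,-0.007,0,0],[-1,0.155,-0.008,0.02,0],[-1,0.163,-0.008,0.04,0],[-1,0.167,-0.008,0.06,0],[-1,0.167,-0.008,0.08,0],[-1,0.167,-0.008,0.08,0],[-1,0.167,-0.008,0.08,0]],
])

```text
time_s: 12.5
tcp_pos: [483.8, 297.4, 139.8]
tool_rot: [-0.0, 0.658, 0.753, -0.0]
force: [-0.1, 0.1, -4.7]
grip_width: 43.1
grasp_force: 116.0
```

Run:
```python
from h import *
im,c,P,o=snap('wrist','w6.png');print(o['tcp_pos'],o['tool_rot'],psi(o),o['force'],o['grip_width'],o['grasp_force'])
np.save('pics/w6.npy',P);np.save('pics/w6T.npy',wpose(o))
cv2.imwrite('pics/w6b.png',cv2.resize(im,(800,600)))
```

```text
[483.82 297.44 139.79] [-0.    0.66  0.75 -0.  ] -1.43734918608936 [-0.11  0.13 -4.74] 43.05183991967389 115.95410692174482
```

View pics/w6b.png

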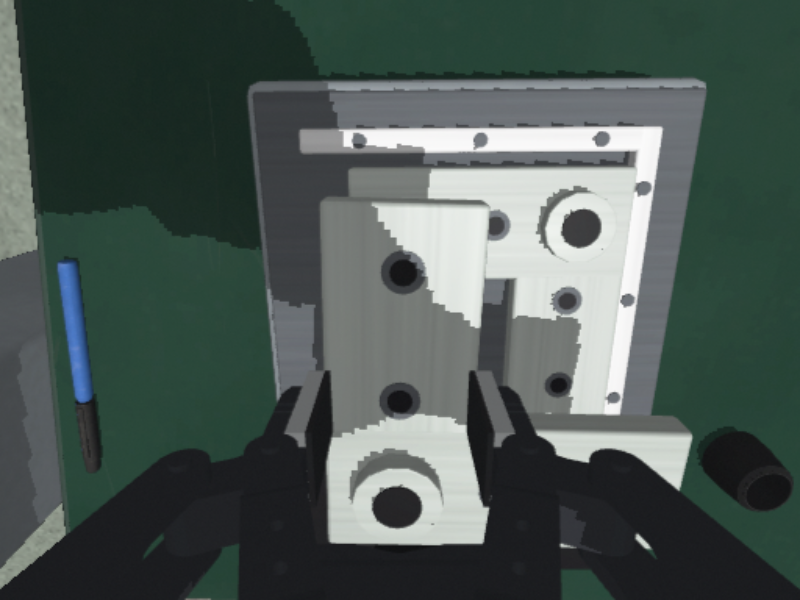

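Wrist view 6 shows the held bracket over the base, which touches the far rail. A gap may remain at the left rail, between its edge at row 153 and the base edge at row 168. I measure it.

Run:
```python
from h import *
P=np.load('pics/w6.npy');T=np.load('pics/w6T.npy');c=camera_params('wrist');s=.64
im=cv2.imread('pics/w6.png');g=cv2.cvtColor(im,cv2.COLOR_BGR2GRAY)
print(g[78:116,300],g[78:116,340]);print(g[130,385:425],g[200,375:415])
th=.137;u=np.array([np.cos(th),np.sin(th)]);v=np.array([-u[1],u[0]])
C=np.array([521,271])
def d(pts,z):
    w=ray(np.array(pts)*s,z,c,P)[:,:2]-C;print(z,np.c_[w@u,w@v])
d([(349,168),(500,168),(636,168),(610,390)],57)
d([(330,153),(480,153),(620,153),(640,165),(618,390)],53)
d([(480,128),(656,128)],53)
d([(250,90),(705,90)],45)
d([(322,201),(489,205),(330,540),(485,543)],139.8-11.3)
```

```text
[112 113 111  97 221 238 246 245 245 245 245 247 248 248 248 249 249 249
 232 137 113 114 113 111 109 104 105 105  82 115 183 216 227 225 224 224
 224 225] [114 112  70 138 225 244 245 244 243 243 244 246 248 248 248 249 249 247
 221 120 114 114 113 112 110 109 108  65  94 146 192 223 225 223 222 221
 222 223]
[229 228 228 228 221 215 220 220 220 220 220 220 220 220 220 220 220 220
 218 212 250 250 249 248 247 246 244 242 242 244 245 231 132 110 110 111
 110 111 110 110] [222 222 221 219 222 224 223 222 223 224 224 225 225 225 225 224 225 223
 218 209 241 249 248 248 247 246 245 244 244 244 240 190 109 109 108 109
 109 109 109 109]
57 [[-53.34  96.99]
 [  8.87  96.8 ]
 [ 64.89  96.63]
 [ 67.59  -6.03]]
53 [[-61.43 102.82]
 [  0.98 102.63]
 [ 59.21 102.45]
 [ 68.26  97.6 ]
 [ 73.4   -8.26]]
53 [[  0.51 112.47]
 [ 72.61 112.25]]
45 [[-94.61 127.82]
 [ 94.55 127.24]]
128.5 [[-54.    92.53]
 [ -7.78  91.3 ]
 [-57.29 -25.22]
 [ -2.82 -26.69]]
```

The left-rail gap is real, about 5 mm: the first push jammed because the finger was also pressing down. I set bracket B back on the bench first and then push the base again along y alone.

Emit:
step_arm([
  [[-1,-0.02,0,-0.03,0],[-1,-0.06,0.001,-0.07,0],[-1,-0.11,0.001,-0.075,0],[-1,-0.165,0.002,-0.075,0],[-1,-0.22,0.002,-0.075,0],[-1,-0.275,0.003,-0.075,0],[-1,-0.33,0.003,-0.075,0],[-1,-0.385,0.004,-0.075,0],[-1,-0.44,0.004,-0.075,0],[-1,-0.5,0.005,-0.075,0]],
])

```text
time_s: 13.55
tcp_pos: [541.9, -99.9, 201.8]
tool_rot: [0.001, 0.658, 0.753, 0.0]
force: [1.7, 1.1, -3.9]
grip_width: 43.1
grasp_force: 116.6
```

Emit:
step_arm([
  [[-1,-0.05,0,0,0],[-1,-0.1,0.001,0,0],[-1,-0.14,0.001,0.01,0],[-1,-0.166,0.001,0.05,0],[-1,-0.166,0.001,0.1,0],[-1,-0.166,0.001,0.15,0],[-1,-0.166,0.001,0.18,0],[-1,-0.166,0.001,0.2,0],[-1,-0.166,0.001,0.2,0],[-1,-0.166,0.001,0.2,0]],
])

```text
time_s: 14.55
tcp_pos: [560.8, -229.8, 41.9]
tool_rot: [0.001, 0.658, 0.753, 0.0]
force: [0.4, -0.6, -4.0]
grip_width: 42.8
grasp_force: 116.6
```

Run:
```python
from h import *
o=get_obs();print(o['time_s'],o['tcp_pos'],psi(o),o['force'],o['grip_width']);print((o['tcp_pos'][2]-24)/800)
```

```text
14.55 [ 560.83 -229.84   41.93] -1.4365652047241129 [ 0.41 -0.63 -3.99] 42.82026648491005
0.022412255054021477
```

Emit:
step_arm([
  [[-1,0,0,0.01,0],[-1,0,0,0.018,0],[-1,0,0,0.021,0],[-1,0,0,0.0225,0],[-1,0,0,0.0225,0],[1,0,0,0.0225,0],[1,0,0,0.0225,0],[1,0,0,0.0225,0],[1,0,0,-0.03,0],[1,0,0,-0.09,0]],
])

```text
time_s: 15.55
tcp_pos: [558.7, -228.3, 111.3]
tool_rot: [-0.002, 0.658, 0.753, -0.0]
force: [0.2, -0.4, -0.1]
grip_width: 85.7
grasp_force: 0.0
```

Run:
```python
from h import *
o=get_obs();print(o['time_s'],o['tcp_pos'],psi(o),o['force'],o['grip_width'])
# start of the y push: finger in base frame quadrant; x 3 mm clear of arm B face, y 8 mm clear
th=.138;u=np.array([np.cos(th),np.sin(th)]);v=np.array([-u[1],u[0]])
base=np.array([522.3,310.0]);p=base+u*(-6)+v*(-12);print(p)
np.set_printoptions(precision=4);print(goto(o,[*p,200],.144))
```

```text
15.55 [ 558.71 -228.33  111.32] -1.4365972485198166 [ 0.24 -0.4  -0.06] 85.6785267686586
[518.01 297.29]
(array([ 0.6582,  0.0372, -0.1091]), np.float64(-0.5031))
```

Emit:
step_arm([
  [[1,0.02,0.002,-0.05,0],[1,0.06,0.005,-0.086,0],[-1,0.11,0.008,-0.086,0],[-1,0.17,0.012,-0.086,0],[-1,0.23,0.017,-0.086,0],[-1,0.29,0.022,-0.086,0],[-1,0.35,0.026,-0.086,0],[-1,0.41,0.03,-0.086,0],[-1,0.47,0.035,-0.086,0],[-1,0.53,0.039,-0.086,0]],
], newtons=60)

```text
time_s: 16.55
tcp_pos: [534.1, 197.2, 181.5]
tool_rot: [0.0, 0.658, 0.753, 0.001]
force: [1.1, -0.8, -0.5]
grip_width: -0.3
grasp_force: 0.0
```

Emit:
step_arm([
  [[-1,0.06,0.004,0,0],[-1,0.1,0.008,0,0],[-1,0.125,0.01,0,0],[-1,0.13,0.01,0.02,0],[-1,0.13,0.01,0.05,0],[-1,0.13,0.01,0.08,0],[-1,0.13,0.01,0.1,0],[-1,0.13,0.01,0.1,0],[-1,0.13,0.01,0.1,0],[-1,0.13,0.01,0.1,0]],
])

```text
time_s: 17.55
tcp_pos: [529.1, 299.3, 102.6]
tool_rot: [0.001, 0.658, 0.753, 0.001]
force: [0.2, 0.4, 0.2]
grip_width: -0.0
grasp_force: 0.0
```

Run:
```python
from h import *
o=get_obs();print(o['time_s'],o['tcp_pos'],psi(o),o['force'],o['grip_width']);np.set_printoptions(precision=4);print(goto(o,[526.6,300.5,66],-1.433))
```

```text
17.55 [529.1  299.28 102.61] -1.4368644832676027 [0.19 0.36 0.19] -0.03930221644070381
(array([ 0.0019, -0.003 ,  0.0458]), np.float64(-0.0012))
```

Emit:
step_arm([
  [[-1,0,-0.003,0.02,0],[-1,0,-0.003,0.04,0],[-1,0,-0.003,0.0455,0],[-1,0,-0.003,0.0455,0],[-1,0.004,-0.003,0.0455,0],[-1,0.008,-0.003,0.0455,0],[-1,0.012,-0.003,0.0455,0],[-1,0.014,-0.003,0.0455,0],[-1,0.016,-0.003,0.0455,0],[-1,0.017,-0.003,0.0455,0]],
])

```text
time_s: 18.55
tcp_pos: [526.7, 310.3, 67.2]
tool_rot: [0.004, 0.659, 0.752, 0.0]
force: [-0.8, -18.5, 23.3]
grip_width: -0.0
grasp_force: 12.5
```

Emit:
step_arm([
  [[-1,0.001,0,0,0],[-1,0.002,0,0,0],[-1,0.003,0,0,0],[-1,0.004,0,0,0],[-1,0.005,0,0,0],[-1,0.006,0,0,0],[-1,0.006,0,0,0],[-1,0.006,0,0,0],[-1,0.006,0,0,0],[-1,0.006,0,0,0]],
])

```text
time_s: 19.55
tcp_pos: [526.1, 313.9, 67.2]
tool_rot: [0.004, 0.659, 0.752, -0.001]
force: [-0.1, -21.1, 24.3]
grip_width: -0.1
grasp_force: 16.2
```

Emit:
step_arm([
  [[-1,0.001,0,0,0],[-1,0.002,0,0,0],[-1,0.003,0,0,0],[-1,0.004,0,0,0],[-1,0.005,0,0,0],[-1,0.005,0,0,0],[-1,0.005,0,0,0],[-1,0.005,0,0,0],[-1,0.005,0,0,0],[-1,0.005,0,0,0]],
])

```text
time_s: 20.55
tcp_pos: [525.5, 317.6, 67.2]
tool_rot: [0.004, 0.659, 0.752, -0.001]
force: [-1.1, -23.5, 25.9]
grip_width: -0.3
grasp_force: 16.9
```

Emit:
step_arm([
  [[-1,0.001,0,0,0],[-1,0.002,0,0,0],[-1,0.003,0,0,0],[-1,0.004,0,0,0],[-1,0.004,0,0,0],[-1,0.004,0,0,0],[-1,0.004,0,0,0],[-1,0.004,0,0,0],[-1,0.004,0,0,0],[-1,0.004,0,0,0]],
])

```text
time_s: 21.55
tcp_pos: [525.6, 318.2, 67.3]
tool_rot: [0.006, 0.66, 0.751, -0.003]
force: [-0.7, -35.5, 28.6]
grip_width: -0.0
grasp_force: 27.5
```

Run:
```python
from h import *
im,c,P,o=snap('wrist','w7.png');print(o['time_s'],o['tcp_pos'],psi(o),o['force']);np.save('pics/w7.npy',P)
g=cv2.cvtColor(im,cv2.COLOR_BGR2GRAY)
for x in range(200,440,20): print(x,g[0:130:3,x])
```

```text
21.55 [525.59 318.21  67.28] -1.4413529620169125 [ -0.67 -35.51  28.63]
200 [ 56  54  54  53  53  54  55  54  54  55  53  31  31  32  33  32  32  33
  33  32  33  32  34  85  91  92  79  57  57  57  59  58  59  57  59  59
  58  58 113 136 137 135 138 140]
220 [ 53  54  54  54  55  56  56  54  54  54  53  53  56  56  56  56  56  55
  54  32  33  31  34 107 134 143  71 100  56  59  59  57  57  59  58  59
  58  59 114 137 137 135 138 140]
240 [ 54  54  54  54  53  53  54  55  55  54  55  53  53  54  53  53  54  53
  54  33  32  33  36 107 136 144  83 102 103 105 106 104 105 105 106 108
 104 100 121 233 238 237 240 241]
260 [ 54  54  54  54  53  54  53  53  53  56  56  55  54  54  53  54  53  53
  54  54  33  31  38 116 137 146  69 103 103 106 108 105 105 105 107 108
 106 103 132 234 238 237 240 243]
280 [ 54  53  53  53  54  54  53  55  53  53  55  54  53  52  54  54  54  53
  54  52  31  30  47 117 136 143  79 104 104 107 106 105 106 105 108 108
 106  60 152 237 238 237 242 243]
300 [ 54  54  54  54  54  53  54  53  54  54  55  53  54  54  55  55  54  54
  54  33  32  32  58 120 136 14
[... 479 characters left out ...]
7  57  57  57  57  56  56  57  58  57  57
  58  56  33  34  88 130 141 149  92 103 106 110 107 107 106 107 110 108
 101  63 209 243 240 241 244 245]
380 [ 56  56  56  57  56  57  56  56  55  57  57  56  57  56  57  57  58  57
  57  34  33  35  94 132 142 148  92 103 107 111 109 108 105 108 110 108
 107  74 213 243 241 243 245 246]
400 [ 53  55  54  56  56  56  56  56  57  56  57  56  57  58  56  55  56  57
  57  57  57  58  98 134 144  90  94 103 108 110 108 108 105 108 111 107
 108 106 225 228 216 183 130 104]
420 [ 57  56  54  55  54  54  54  53  54  56  57  56  57  57  56  57  56  57
  57  57  57  56  99 133 142 150  97 103 108 109 108 108 106 108 110 108
 107 106 108 107 108 104 107 103]
```

Emit:
step_arm([
  [[-1,-0.01,0,0,0],[-1,-0.02,-0.003,0,0],[-1,-0.025,-0.005,-0.01,0],[-1,-0.025,-0.005,-0.06,0],[-1,-0.025,-0.005,-0.12,0],[1,-0.025,-0.005,-0.16,0],[1,-0.025,-0.005,-0.16,0],[1,-0.025,-0.005,-0.16,0],[1,-0.025,-0.005,-0.16,0],[1,-0.025,-0.005,-0.16,0]],
])

```text
time_s: 22.6
tcp_pos: [520.2, 303.7, 190.7]
tool_rot: [-0.001, 0.658, 0.753, -0.001]
force: [0.0, 0.8, -0.4]
grip_width: 72.5
grasp_force: 0.0
```

Run:
```python
from h import *
im,c,P,o=snap('wrist','w8.png');print(o['time_s'],o['tcp_pos'],psi(o));np.save('pics/w8.npy',P);np.save('pics/w8T.npy',wpose(o))
cv2.imwrite('pics/w8b.png',cv2.resize(im,(800,600)))
```

```text
22.6 [520.2  303.71 190.68] -1.4364620018107872
```

View pics/w8b.png

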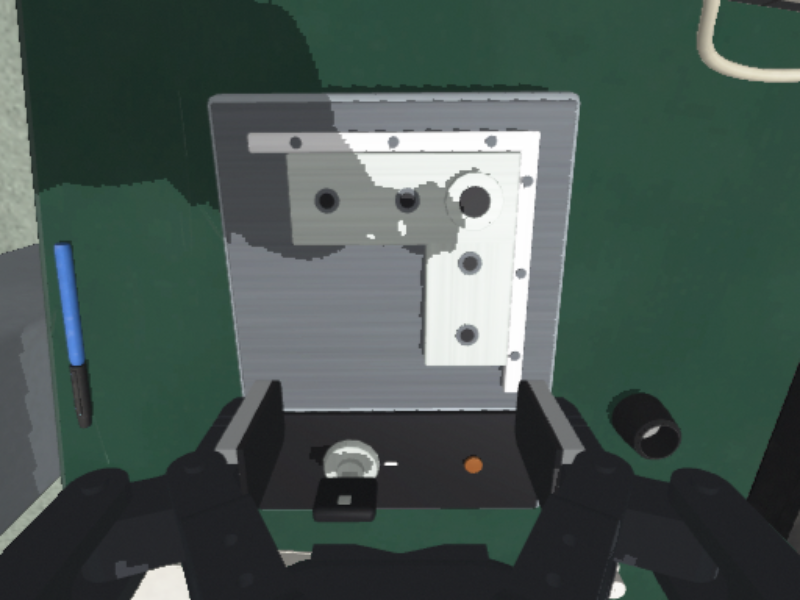

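Wrist view 8 shows the base flush against both rails: elbow at (521,152), inner corner at (428,245), arm tips at (289,153) and (508,364). The key bow is at (346,500).

Run:
```python
from h import *
P=np.load('pics/w8.npy');c=camera_params('wrist');s=.64;o=get_obs()
ap=ray(np.array([(521,152),(289,153),(293,245),(427,245),(424,364),(508,364)])*s,57,c,P)[:,:2]
print(ap,fit6(ap)[1])
dem=ray(np.array([(577,100),(211,103),(262,508),(538,508)])*s,45,c,P)[:,:2];print(dem,dem.mean(0))
print('key',ray(np.array([(346,480),(346,492)])*s,91,c,P), 'sw', ray(np.array([[350,462]])*s,50,c,P))
np.set_printoptions(precision=4);print(goto(o,[558.7,-228.3,190],-1.4366))
```

```text
[[572.05 381.77]
 [455.42 365.44]
 [460.66 318.15]
 [532.11 327.88]
 [541.11 257.9 ]
 [589.57 264.53]] (np.float64(1.429165443148861), array([521.75, 314.76]), np.float64(0.1394568252440571))
[[598.01 410.82]
 [411.36 384.07]
 [449.82 130.79]
 [635.17 156.35]] [523.59 270.51]
key [[505.06 198.58  91.  ]
 [505.87 190.61  91.  ]] sw [[505.26 179.47  50.  ]]
(array([-0.6655, -0.0415,  0.0016]), np.float64(0.0))
```

Emit:
step_arm([
  [[1,-0.04,-0.003,0,0],[1,-0.1,-0.006,0,0],[1,-0.16,-0.01,0,0],[1,-0.22,-0.014,0,0],[1,-0.28,-0.018,0,0],[1,-0.34,-0.021,0,0],[1,-0.4,-0.025,0,0],[1,-0.46,-0.029,0,0],[1,-0.52,-0.032,0,0],[1,-0.58,-0.036,0,0]],
], newtons=110)

```text
time_s: 23.65
tcp_pos: [554.2, -161.6, 191.9]
tool_rot: [-0.0, 0.658, 0.753, -0.0]
force: [0.6, -0.4, 0.3]
grip_width: 85.6
grasp_force: 0.0
```

Emit:
step_arm([
  [[1,-0.04,-0.003,0,0],[1,-0.075,-0.005,0.02,0],[1,-0.087,-0.005,0.06,0],[1,-0.087,-0.005,0.11,0],[1,-0.087,-0.005,0.14,0],[1,-0.087,-0.005,0.16,0],[1,-0.087,-0.005,0.16,0],[1,-0.087,-0.005,0.16,0],[1,-0.087,-0.005,0.16,0],[1,-0.087,-0.005,0.16,0]],
])

```text
time_s: 24.65
tcp_pos: [560.9, -229.7, 66.4]
tool_rot: [0.001, 0.658, 0.753, 0.0]
force: [0.4, 0.7, 0.5]
grip_width: 85.5
grasp_force: 0.0
```

Run:
```python
from h import *
im,c,P,o=snap('wrist','w9.png');print(o['time_s'],o['tcp_pos'],psi(o));np.save('pics/w9.npy',P)
np.set_printoptions(precision=4);print(goto(o,[559.5,-229.5,21],-1.4366))
T=wpose(o)
g=cv2.cvtColor(im,cv2.COLOR_BGR2GRAY);q=(g>150).astype(np.uint8)
for k in cv2.findContours(q,0,cv2.CHAIN_APPROX_NONE)[0]:
    if cv2.contourArea(k)>2000:
        ap=cv2.approxPolyDP(k,5,True)[:,0];w=ray(ap,12,c,P);print(np.c_[ap,(w-T[:3,3])@T[:3,:3]])
```

```text
24.65 [ 560.94 -229.73   66.38] -1.4363433719738243
(array([ 0.0006, -0.0019,  0.0567]), np.float64(0.0001))
[[217.     223.      -2.592  -23.6323  54.3354]
 [219.     297.     -57.475  -24.3375  54.4249]
 [350.     299.     -59.2065  64.9436  54.5976]
 [344.     282.     -45.6824  59.6476  54.5651]
 [350.     247.     -19.4658  61.1799  54.5246]
 [365.     248.     -20.194   70.9075  54.5443]
 [397.     275.     -40.3061  94.3666  54.6222]
 [402.     238.     -13.0733  93.6985  54.5758]
 [292.     236.     -11.6179  23.6058  54.4401]
 [293.     211.       5.4675  23.5919  54.4118]
 [263.     213.       4.1429   5.0746  54.3788]
 [264.     224.      -3.2912   5.7612  54.3924]
 [255.     231.      -8.1115   0.1268  54.3897]
 [243.     224.      -3.2839  -7.3864  54.3674]
 [246.     210.       6.1444  -5.4256  54.3555]]
[[   0.        0.      119.7776 -128.0894   53.9341]
 [   0.      152.       42.3696 -147.6678   54.0251]
 [ 154.      168.       32.8152  -59.4428   54.2087]
 [ 147.      173.       29.7642  -63.8944   54.2052]
 [   0.      163.       35.8394 -149.3194   54.0328]
 [ 156.      175.       28.5341  -58.6847   54.2172]
 [ 153.        0.      119.8591  -51.2242   54.0801]
 [  66.        0.      119.8127  -94.9509   53.997 ]
 [ 117.       96.       73.5233  -75.6659   54.1104]
 [ 111.      101.       70.8764  -79.3352   54.1078]
 [  60.        0.      119.8095  -97.9647   53.9913]
 [  62.       15.      113.0941  -98.2462   54.0019]
 [  54.        0.      119.8064 -100.9782   53.9856]]
```

Emit:
step_arm([
  [[1,0,-0.001,0.03,0],[1,0,-0.001,0.05,0],[1,0,-0.001,0.0565,0],[1,0,-0.001,0.0565,0],[-1,0,-0.001,0.0565,0],[-1,0,-0.001,0.0565,0],[-1,0,-0.001,0.0565,0],[-1,0,-0.001,0.0565,0],[-1,0,-0.001,0.0565,0],[-1,0,-0.001,0.0565,0]],
])

```text
time_s: 25.7
tcp_pos: [560.3, -229.5, 21.4]
tool_rot: [0.001, 0.658, 0.753, 0.001]
force: [-1.2, 3.4, 9.7]
grip_width: 43.9
grasp_force: 111.2
```

Run:
```python
from h import *
o=get_obs();print(o['time_s'],o['tcp_pos'],psi(o),o['force'],o['grip_width'],o['grasp_force'])
th=.139;u=np.array([np.cos(th),np.sin(th)]);v=np.array([-u[1],u[0]]);p=np.array([520,315])-36*u
print(p);np.set_printoptions(precision=4);print(goto(o,[*p,140],th+1.5*np.pi))
```

```text
25.7 [ 560.32 -229.5    21.44] -1.4361184190204022 [-1.23  3.4   9.65] 43.90383984690662 111.16379873477854
[484.35 310.01]
(array([ 0.6809, -0.0032, -0.1488]), np.float64(-0.0014))
```

Emit:
step_arm([
  [[-1,0,0,-0.03,0],[-1,0,0,-0.08,0],[-1,0.03,0,-0.13,0],[-1,0.08,0,-0.17,0],[-1,0.135,0,-0.2,0],[-1,0.19,-0.001,-0.2,0],[-1,0.245,-0.001,-0.2,0],[-1,0.3,-0.001,-0.2,0],[-1,0.355,-0.002,-0.2,0],[-1,0.41,-0.002,-0.2,0]],
])

```text
time_s: 26.7
tcp_pos: [512.8, 97.1, 179.3]
tool_rot: [-0.0, 0.658, 0.753, -0.0]
force: [1.8, 0.5, -5.5]
grip_width: 43.9
grasp_force: 114.7
```

Emit:
step_arm([
  [[-1,0.05,0,0,0],[-1,0.1,0,0,0],[-1,0.15,0,0,0],[-1,0.2,-0.001,0,0],[-1,0.24,-0.001,0,0],[-1,0.26,-0.001,0.02,0],[-1,0.27,-0.001,0.04,0],[-1,0.27,-0.001,0.07,0],[-1,0.27,-0.001,0.07,0],[-1,0.27,-0.001,0.07,0]],
])

```text
time_s: 27.7
tcp_pos: [483.5, 308.3, 122.5]
tool_rot: [-0.0, 0.658, 0.753, -0.001]
force: [0.4, 1.1, -3.4]
grip_width: 43.9
grasp_force: 115.3
```

Run:
```python
from h import *
im,c,P,o=snap('wrist','w10.png');print(o['time_s'],o['tcp_pos'],psi(o),o['force'],o['grip_width']);np.save('pics/w10.npy',P);np.save('pics/w10T.npy',wpose(o))
th=.139;u=np.array([np.cos(th),np.sin(th)]);p=np.array([520,315])-36*u
np.set_printoptions(precision=4);print(goto(o,[*p,80],th+1.5*np.pi))
g=cv2.cvtColor(im,cv2.COLOR_BGR2GRAY);np.set_printoptions(linewidth=200)
for x in (230,290,330,360): print(x,g[70:150:2,x])
for y in (110,118,170,220): print(y,g[y,170:430:3])
```

```text
27.7 [483.49 308.29 122.49] -1.4376106558860615 [ 0.43  1.08 -3.43] 43.91354159419575
(array([0.002 , 0.0015, 0.0531]), np.float64(-0.0019))
230 [146 152  86 102 107 108 112 110 112 111 109 111 109  62  63 108 144 150 112  71  77 115 148 132 105 123 125 124 124  98  99 116 118 119 118 119 119 119 119 119]
290 [145 157  80 109 109 112 115 112 113 111 113 113 113 112 112 162 243 245 246 247 248 248 250 135 161 224 226 225 225 222  97 137 204 232 232 232 232 232 232 231]
330 [150 156  94 111 110 116 115 112 112 112 114 116 115 113 111 205 245 244 244 246 248 249 248 156 176 225 224 223 224 223 221 223 221 220 225 225 221 221 222 223]
360 [148 156  95 111 112 115 115 113 113 112 114 117 115  74  68 219 247 243 243 246 248 249 247 101 181 223 222 220 222 221 220 222 219 210 119  98  95  98 160 235]
110 [ 61  62  62  62  61  83 149 149 151 150 149 150 151 151 151 151 151 104  63  62  77 151 150 151 151 150 151 151 150 150 150 149 150 150 150 149 176 248 248 248 248 248 248 248 248 123 123 123 235
 248 248 248 248 248 248 248 248 248 248 248 248 248 247 248 248 248 248 248 247 248 248 247 2
[... 424 characters left out ...]
 63  62  62  63  62  62  62  63  62  62  64 116 123 124 121 123 121 121 120 118 119 120 122 121  74  62  59  23  23  22  37  62 121 228 228 227 228 232 231 230 230 231 233 235 237 231 127 124
 227 227 227 226 226 227 227 226 226 226 226 226 217 179 236 236 235 235  80  61  61  61  59 135 230 230 229 228 223 223 224 222 248 245 241 233 110 110]
220 [110 111 111 111 111 110 111 111 112 112 111  63 106 119 121 123 122 121 122 120 119 118 119 122 121 120 116 119 119 120 120 120 121 119 117 118 117 121 120 118 119 119 121 123 121 117  62  62  62
  63  62  63  65  90 113 121 121 119 117 119 119 115 117 118 118 120 118 117 117 122 119 140 219 222 223 224 223 217 249 182 243 244 111 110 111 111 110]
```

Run:
```python
from h import *
P=np.load('pics/w10.npy');c=camera_params('wrist');T=np.load('pics/w10T.npy')
th=.139;u=np.array([np.cos(th),np.sin(th)]);v=np.array([-u[1],u[0]]);C=np.array([520,315.])
def d(n,pts,z):
    w=ray(np.array(pts),z,c,P)[:,:2]-C;print(n,z,np.c_[w@u,w@v])
d('base outer y edge',[(290,117.5),(330,117.5),(360,117.5)],57)
d('base left tip x',[(220,119)],57)
d('rail inner',[(290,115.5),(360,115.5)],53)
d('held tip',[(230,131),(290,132)],113)
d('held left/right',[(206,170),(311.5,170)],113)
d('tcp',[(0,0)],57);print((T[:2,3]-C)@u,(T[:2,3]-C)@v)
cv2.imwrite('pics/w10c.png',cv2.resize(cv2.imread('pics/w10.png'),(640,480)))
```

```text
base outer y edge 57 [[-15.92  59.23]
 [  7.91  59.11]
 [ 25.77  59.01]]
base left tip x 57 [[-57.67  58.56]]
rail inner 53 [[-15.53  60.05]
 [ 26.94  59.83]]
held tip 113 [[-47.29  58.89]
 [-21.66  58.34]]
held left/right 113 [[-58.48  41.76]
 [-11.63  41.54]]
tcp 57 [[-173.02  121.65]]
-37.08659376710726 -1.5861113705303502
```

Emit:
step_arm([
  [[-1,0.001,0.001,0.02,0],[-1,0.002,0.0015,0.035,0],[-1,0.002,0.0015,0.045,0],[-1,0.002,0.0015,0.05,0],[-1,0.002,0.0015,0.0535,0],[-1,0.002,0.0015,0.0543,0],[-1,0.002,0.0015,0.0543,0],[-1,0.002,0.0015,0.0543,0],[-1,0.002,0.0015,0.0543,0],[-1,0.002,0.0015,0.0543,0]],
])

```text
time_s: 28.75
tcp_pos: [485.2, 311.3, 80.3]
tool_rot: [0.0, 0.658, 0.753, 0.0]
force: [-0.5, 0.2, -4.8]
grip_width: 43.9
grasp_force: 115.3
```

Run:
```python
from h import *
o=get_obs();print(o['time_s'],o['tcp_pos'],psi(o),o['force'],o['grip_width'])
```

```text
28.75 [485.15 311.27  80.34] -1.4364977798344587 [-0.46  0.18 -4.84] 43.866975060862885
```

Emit:
step_arm([
  [[-1,-0.001,-0.001,0.001,0],[-1,-0.001,-0.001,0.002,0],[-1,-0.001,-0.001,0.0025,0],[0.1,-0.001,-0.001,0.0025,0],[0.3,-0.001,-0.001,0.0025,0],[0.5,-0.001,-0.001,0.0025,0],[0.5,-0.001,-0.001,0.0025,0],[0.5,-0.001,-0.001,-0.04,0],[0.8,-0.001,-0.001,-0.09,0],[1,-0.001,-0.001,-0.14,0]],
])

```text
time_s: 29.75
tcp_pos: [484.1, 310.2, 193.4]
tool_rot: [-0.0, 0.658, 0.753, -0.0]
force: [0.7, 1.5, 0.6]
grip_width: 85.2
grasp_force: 0.0
```

Run:
```python
from h import *
im,c,P,o=snap('wrist','w11.png');print(o['time_s'],o['tcp_pos'],psi(o),o['force'],o['grip_width']);np.save('pics/w11.npy',P)
cv2.imwrite('pics/w11b.png',cv2.resize(im,(800,600)))
```

```text
29.75 [484.07 310.18 193.4 ] -1.4365450680953884 [0.72 1.52 0.57] 85.1820056701814
```

View pics/w11b.png

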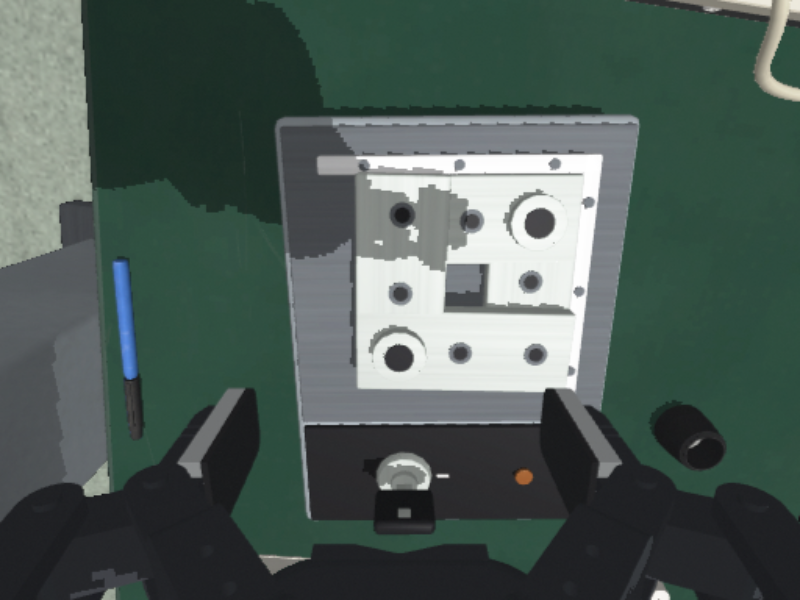

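Wrist view 11 shows bracket B flat and flush on the base, bosses at opposite corners (540,222) and (399,356), base still against both rails. Next is bracket A.

Emit:
step_arm([
  [[1,-0.03,0.004,0,-0.045],[1,-0.08,0.011,0,-0.09],[1,-0.13,0.018,0,-0.135],[1,-0.18,0.025,0,-0.18],[1,-0.23,0.032,0,-0.225],[1,-0.28,0.039,0,-0.27],[1,-0.33,0.046,0,-0.315],[1,-0.38,0.052,0,-0.36],[1,-0.41,0.056,0,-0.405],[1,-0.43,0.059,0,-0.45]],
])

```text
time_s: 30.8
tcp_pos: [577.6, -26.5, 192.0]
tool_rot: [0.0, 0.009, 1.0, -0.0]
force: [-0.5, 0.8, 0.3]
grip_width: 85.7
grasp_force: 0.0
```

Emit:
step_arm([
  [[1,0,0,0,-0.045],[1,0,0,0,-0.09],[1,0,0,0,-0.135],[1,0,0,0,-0.18],[1,0,0,0,-0.225],[1,0,0,0,-0.27],[1,0,0,0,-0.315],[1,0,0,0,-0.36],[1,0,0,0,-0.403],[1,0,0,0,-0.403]],
])

```text
time_s: 31.8
tcp_pos: [577.3, -24.3, 192.1]
tool_rot: [0.0, -0.583, 0.812, -0.0]
force: [0.1, 0.3, -0.6]
grip_width: 85.5
grasp_force: 0.0
```

Run:
```python
from h import *
im,c,P,o=snap('wrist','w12.png');print(o['time_s'],o['tcp_pos'],psi(o),o['qpos']);np.save('pics/w12.npy',P)
p=proj([611,-37,12],c,P)[0];print(p)
for t in (150,175):
    ap,r=fitL(im,c,P,12,(0,0,512,384),t);print(ap,r)
    if r:
        e,mid,yaw=r;g=mid+np.array([np.cos(yaw),np.sin(yaw)])*36;print(g,goto(o,[*g,21],yaw+np.pi/2),goto(o,[*g,21],yaw-np.pi/2))
```

```text
31.8 [577.3  -24.34 192.1 ] 1.2452341553784083 [-0.27  0.03 -0.08  1.46  0.   -1.51]
[220.5  170.09]
[[ 497.73 -157.25]
 [ 486.09   56.44]
 [ 334.3    49.55]
 [ 483.85   55.99]
 [ 483.63   45.4 ]
 [ 337.22   37.9 ]
 [ 344.57 -105.58]
 [ 382.64 -118.42]
 [ 398.18  -74.32]
 [ 386.69 -119.79]
 [ 394.79 -122.52]
 [ 406.4   -62.78]
 [ 398.84 -123.89]] None
[[ 496.92 -156.97]
 [ 486.09   56.44]
 [ 334.22   48.5 ]
 [ 484.85   55.66]
 [ 484.62   45.07]
 [ 337.22   37.9 ]
 [ 344.64 -104.82]
 [ 382.75 -117.67]
 [ 398.31  -73.48]
 [ 386.69 -119.79]
 [ 394.79 -122.52]
 [ 406.4   -62.78]
 [ 398.84 -123.89]] None
```

Run:
```python
from h import *
im=cv2.imread('pics/w12.png');P=np.load('pics/w12.npy');c=camera_params('wrist');o=get_obs()
g=cv2.cvtColor(im,cv2.COLOR_BGR2GRAY);hsv=cv2.cvtColor(im,cv2.COLOR_BGR2HSV)
for t in (110,165):
  q=((g>t)).astype(np.uint8)
  for k in cv2.findContours(q,0,cv2.CHAIN_APPROX_NONE)[0]:
    a=cv2.contourArea(k);w=ray(k[:,0],12,c,P)[:,:2]
    if a>1500 and np.linalg.norm(w.mean(0)-[611,-37])<60:
        ap=cv2.approxPolyDP(w.astype(np.float32)[:,None],8,True)[:,0].astype(float);r=fit6(ap)[1];print(t,a,ap,r)
        if r:
            e,mid,yaw=r;gg=mid+np.array([np.cos(yaw),np.sin(yaw)])*36;np.set_printoptions(precision=4);print(gg,yaw-np.pi/2,goto(o,[*gg,21],yaw-np.pi/2))
```

```text
110 9069.5 [[ 650.03 -112.02]
 [ 665.43  -68.37]
 [ 599.01  -44.94]
 [ 621.61   22.97]
 [ 578.62   38.65]
 [ 538.45  -72.48]] (np.float64(1.5515764504859249), array([613.97, -36.94]), np.float64(2.799965926387639))
[580.0462 -24.876 ] 1.2291695995927423 (array([-0.0005, -0.0034,  0.2139]), np.float64(0.0036))
165 7814.0 [[ 650.0298 -112.019 ]
 [ 664.4907  -68.0552]
 [ 597.4696  -43.3523]
 [ 620.5987   23.3051]
 [ 577.2565   37.885 ]
 [ 567.7665   11.252 ]
 [ 597.2097    1.344 ]
 [ 592.6667  -21.0023]
 [ 574.5673  -33.4962]
 [ 558.7613  -14.0203]
 [ 538.4525  -72.4835]] None
```

Emit:
step_arm([
  [[1,0,-0.003,0.03,0.004],[1,0,-0.003,0.08,0.004],[1,0,-0.003,0.13,0.004],[1,0,-0.003,0.17,0.004],[1,0,-0.003,0.195,0.004],[1,0,-0.003,0.21,0.004],[1,0,-0.003,0.2135,0.004],[1,0,-0.003,0.2135,0.004],[1,0,-0.003,0.2135,0.004],[1,0,-0.003,0.2135,0.004]],
])

```text
time_s: 32.85
tcp_pos: [580.4, -25.3, 22.7]
tool_rot: [0.001, -0.577, 0.817, -0.001]
force: [0.1, -0.1, 0.6]
grip_width: 85.5
grasp_force: 0.0
```

Run:
```python
from h import *
o=get_obs();print(o['time_s'],o['tcp_pos'],psi(o),o['force']);np.set_printoptions(precision=4);print(goto(o,[580,-24.9,21],1.229))
```

```text
32.85 [580.39 -25.28  22.66] 1.2303437494439744 [ 0.07 -0.12  0.55]
(array([-0.0003,  0.0006,  0.0021]), np.float64(0.0004))
```

Positioned well, so I close and then lift.

Emit:
step_arm([
  [[1,0,0,0.002,0],[-1,0,0,0.002,0],[-1,0,0,0.002,0],[-1,0,0,0.002,0],[-1,0,0,0.002,0],[-1,0,0,0.002,0],[-1,0,0,0.002,0],[-1,0,0,0.002,0],[-1,0,0,0.002,0],[-1,0,0,0.002,0]],
], newtons=110)

```text
time_s: 33.85
tcp_pos: [580.1, -24.8, 21.0]
tool_rot: [0.001, -0.577, 0.816, -0.0]
force: [-1.3, 2.6, 11.1]
grip_width: 44.0
grasp_force: 111.2
```

Run:
```python
from h import *
o=get_obs();print(o['time_s'],o['tcp_pos'],psi(o),o['force'],o['grip_width'],o['grasp_force'])
th=.139;u=np.array([np.cos(th),np.sin(th)]);p=np.array([520,315])+36*u
np.set_printoptions(precision=4);print(p,goto(o,[*p,192],th-np.pi/2))
```

```text
33.85 [580.07 -24.84  21.03] 1.230979245777378 [-1.29  2.56 11.08] 43.97592846415461 111.24048265264719
[555.6528 319.9879] (array([-0.3964,  0.1722, -0.2136]), np.float64(0.8476))
```

Emit:
step_arm([
  [[-1,0,0,-0.03,0],[-1,0,0,-0.08,0],[-1,0,0,-0.13,0.04],[-1,-0.02,0.009,-0.18,0.085],[-1,-0.05,0.022,-0.21,0.13],[-1,-0.09,0.039,-0.215,0.175],[-1,-0.13,0.056,-0.215,0.22],[-1,-0.17,0.074,-0.215,0.265],[-1,-0.21,0.091,-0.215,0.31],[-1,-0.25,0.108,-0.215,0.355]],
])

```text
time_s: 34.85
tcp_pos: [563.6, 193.6, 190.3]
tool_rot: [-0.001, -0.055, 0.999, -0.0]
force: [0.4, 0.0, -6.6]
grip_width: 44.0
grasp_force: 114.3
```

Run:
```python
from h import *
o=get_obs();print(o['time_s'],o['tcp_pos'],psi(o),o['force'],o['grip_width'],o['grasp_force'])
np.set_printoptions(precision=4);print(goto(o,[555.65,320,192],.139-np.pi/2))
```

```text
34.85 [563.58 193.58 190.33] 0.10945395911363942 [ 0.45  0.02 -6.6 ] 44.045498574574225 114.31673525628867
(array([-0.0074,  0.1582, -0.0021]), np.float64(0.4906))
```

Emit:
step_arm([
  [[-1,0,0.03,0,0.045],[-1,-0.002,0.06,0,0.09],[-1,-0.004,0.1,0,0.135],[-1,-0.006,0.13,0,0.18],[-1,-0.007,0.15,0,0.225],[-1,-0.007,0.155,0,0.27],[-1,-0.007,0.158,0,0.315],[-1,-0.007,0.158,0,0.36],[-1,-0.007,0.158,0,0.405],[-1,-0.007,0.158,0,0.45]],
])

```text
time_s: 35.85
tcp_pos: [554.9, 318.2, 190.1]
tool_rot: [-0.001, 0.607, 0.795, -0.001]
force: [0.2, -0.4, -6.8]
grip_width: 43.9
grasp_force: 114.3
```

Run:
```python
from h import *
o=get_obs();print(o['time_s'],o['tcp_pos'],psi(o),o['force'],o['grip_width'],o['grasp_force'],o['qpos'])
np.set_printoptions(precision=4);print(goto(o,[555.65,320,135],.139-np.pi/2))
```

```text
35.85 [554.91 318.17 190.09] -1.304166895694518 [ 0.22 -0.39 -6.8 ] 43.925718900228055 114.32187716534827 [ 0.32  0.23  0.13  1.47 -0.    1.62]
(array([0.002 , 0.0017, 0.0689]), np.float64(0.0406))
```

Emit:
step_arm([
  [[-1,0.001,0.001,0,0.03],[-1,0.002,0.0015,0.02,0.038],[-1,0.002,0.0015,0.04,0.038],[-1,0.002,0.0015,0.06,0.038],[-1,0.002,0.0015,0.069,0.038],[-1,0.002,0.0015,0.069,0.038],[-1,0.002,0.0015,0.069,0.038],[-1,0.002,0.0015,0.069,0.038],[-1,0.002,0.0015,0.069,0.038],[-1,0.002,0.0015,0.069,0.038]],
])

```text
time_s: 36.85
tcp_pos: [556.8, 320.5, 137.1]
tool_rot: [0.0, 0.651, 0.759, 0.0]
force: [0.6, -0.2, -7.0]
grip_width: 44.0
grasp_force: 114.3
```

Run:
```python
from h import *
im,c,P,o=snap('wrist','w13.png');print(o['time_s'],o['tcp_pos'],psi(o),o['force'],o['grip_width']);np.save('pics/w13.npy',P);np.save('pics/w13T.npy',wpose(o))
T=wpose(o);g=cv2.cvtColor(im,cv2.COLOR_BGR2GRAY);np.set_printoptions(linewidth=220)
zt=o['tcp_pos'][2]-9.2
th=.139;u=np.array([np.cos(th),np.sin(th)]);v=np.array([-u[1],u[0]]);C=np.array([520,315.])
print('tcp in home',(T[:2,3]-C)@u,(T[:2,3]-C)@v)
# predicted pixels: held bracket corners, base/mid-bracket corners at z 57/69
for n,z,pts in (('held',zt,M),('base',57,M),('second',69,-M)):
    q=C+pts@np.array([u,v]);print(n,proj(np.c_[q,np.full(6,z)],c,P).round(0).tolist())
for x in (160,180,200,220,240,260,280,300): print(x,g[60:150:2,x])
for y in (150,180,210): print(y,g[y,100:400:3])
```

```text
36.85 [556.76 320.48 137.15] -1.4176345328074191 [ 0.56 -0.15 -7.03] 44.00368539418807
tcp in home 37.16395050069898 0.33412955074455386
held [[310.0, 134.0], [28.0, 130.0], [50.0, 232.0], [202.0, 234.0], [207.0, 354.0], [295.0, 355.0]]
base [[292.0, 118.0], [104.0, 115.0], [114.0, 187.0], [218.0, 188.0], [221.0, 278.0], [284.0, 279.0]]
second [[119.0, 287.0], [285.0, 289.0], [288.0, 228.0], [182.0, 227.0], [175.0, 118.0], [95.0, 117.0]]
160 [ 39  39  38  38  39  94 105 105 103  68  68  67  71  69  69  69  69  71  70  69  75 158 161 161 163 166 161 162 120 125 130 131 131 131 131 131 132 118 108 127 131 133 132 131 131]
180 [ 39  38  38  39  38  94 105 105 105  69  68  68  70  70  70  69  71  71  70  69  74 158 162 160 162 166 163 162 142 106 101  99 100 100 101 100 100 103 109 126 131 133 132 130 130]
200 [ 39  39  38  39  39  80 104 107 105  70  67  70  71  69  70  69  69  71  71  70  73 156 163 161 160 164 163 162 142 114 132 132 131 133 132 130 132 117 108 126 129 133 132 131 130]
220 [ 64  63  62  39  39  70 140 159 168 101 125 123  84  83  87 127 127 130  71  70  72 149 164 160
[... 1350 characters left out ...]
 69  69  70 130 132 132 132 131 132 131 132 131 132 131 129 130 134 134 134 135 134 135 124  25  25  25  26
  28 132 135 135 246 246 246 247 145 241 240 241 240 240 241 228 130 131 131 131 130 132 127 169  67  67  67  67  67  67  68  67  67  68  66  67  68  67  67  67  68  67  67  67  66  67]
210 [131 130 130 130 130 131 131 129 129 130 130 130 131 130 131 131 130 130 131 130 130 130 130 131 131 130 130 131 131 131 131 131 131 131 131 131 130 131 130 131 131 131 132 132 133 131 133 133  59  24  24  25  24  26
  26  26 112 133 131 133 132 133 131 130 130 130 129 129 238 122 126 126 127 127 127 126 175  69  69  69  69  70  70  70  69  69  70  70  70  69  69  70  69  68  68  66  68  67  66  67]
```

Run:
```python
from h import *
o=get_obs();th=.139;u=np.array([np.cos(th),np.sin(th)]);v=np.array([-u[1],u[0]])
p=np.array([520,315.])+36*u+1.2*v;np.set_printoptions(precision=4);print(goto(o,[*p,91],th-np.pi/2))
```

```text
(array([ 0.0011, -0.0014,  0.0575]), np.float64(0.0045))
```

Emit:
step_arm([
  [[-1,0.001,-0.001,0.015,0.0045],[-1,0.001,-0.0014,0.03,0.0045],[-1,0.001,-0.0014,0.042,0.0045],[-1,0.001,-0.0014,0.05,0.0045],[-1,0.001,-0.0014,0.055,0.0045],[-1,0.001,-0.0014,0.0575,0.0045],[-1,0.001,-0.0014,0.0575,0.0045],[-1,0.001,-0.0014,0.0575,0.0045],[-1,0.001,-0.0014,0.0575,0.0045],[-1,0.001,-0.0014,0.0575,0.0045]],
])

```text
time_s: 37.9
tcp_pos: [555.5, 321.1, 90.8]
tool_rot: [0.0, 0.656, 0.754, 0.0]
force: [0.8, 0.1, -5.7]
grip_width: 43.8
grasp_force: 114.4
```

Run:
```python
from h import *
o=get_obs();th=.139;u=np.array([np.cos(th),np.sin(th)]);v=np.array([-u[1],u[0]])
print(o['time_s'],o['tcp_pos'],psi(o),o['force'])
p=np.array([520,315.])+36*u+1.2*v;np.set_printoptions(precision=4);print(goto(o,[*p,90],th-np.pi/2))
```

```text
37.9 [555.49 321.1   90.81] -1.4318693824427011 [ 0.76  0.13 -5.68]
(array([0.0001, 0.    , 0.001 ]), np.float64(-0.0))
```

Emit:
step_arm([
  [[-1,0,0,0.001,0],[-1,0,0,0.0015,0],[-1,0,0,0.0015,0],[0.1,0,0,0.0015,0],[0.3,0,0,0.0015,0],[0.5,0,0,0.0015,0],[0.5,0,0,0.0015,0],[0.5,0,0,-0.04,0],[0.8,0,0,-0.09,0],[1,0,0,-0.14,0]],
])

```text
time_s: 38.9
tcp_pos: [554.8, 320.9, 203.7]
tool_rot: [-0.0, 0.656, 0.755, -0.0]
force: [1.5, 0.2, 0.2]
grip_width: 85.7
grasp_force: 0.0
```

Run:
```python
from h import *
im,c,P,o=snap('wrist','w14.png');print(o['time_s'],o['tcp_pos'],psi(o),o['force'],o['grip_width']);np.save('pics/w14.npy',P)
g=cv2.cvtColor(im,cv2.COLOR_BGR2GRAY)
th=.139;u=np.array([np.cos(th),np.sin(th)]);v=np.array([-u[1],u[0]]);C=np.array([520,315.])
for n,z,pts in (('third',81,M),('boss3',89,np.array([[36,36]])),('base',57,M),('boss2',77,np.array([[-36,-36]]))):
    q=C+pts@np.array([u,v]);print(n,proj(np.c_[q,np.full(len(q),z)],c,P).round(1).tolist())
# boss holes (dark discs)
m=(g<75).astype(np.uint8);n,l,s,ce=cv2.connectedComponentsWithStats(m)
for i in range(1,n):
    x,y,w,h,a=s[i]
    if 25<a<700 and y<270 and 120<x<400: print('dark',s[i],ce[i])
for z in (77,89): print(z)
k=(g>185).astype(np.uint8)
for q in cv2.findContours(k,0,cv2.CHAIN_APPROX_NONE)[0]:
    if cv2.contourArea(q)>600: print(cv2.approxPolyDP(q,4,True)[:,0].tolist())
```

```text
38.9 [554.81 320.93 203.66] -1.4317327749177113 [1.53 0.2  0.2 ] 85.6694767204377
third [[287.0, 113.3], [131.4, 113.2], [138.6, 173.3], [226.5, 173.4], [228.8, 251.6], [282.7, 251.6]]
boss3 [[255.9, 146.0]]
base [[284.3, 111.0], [142.1, 110.9], [148.1, 166.3], [228.9, 166.3], [230.8, 239.1], [280.7, 239.2]]
boss2 [[173.8, 225.0]]
dark [153 138  15  15 163] [160.37 145.42]
dark [206 139  15  13 147] [213.28 145.52]
dark [247 138  20  21 321] [256.37 147.79]
dark [204 175  23  18 213] [216.41 187.01]
dark [169 181   9   9  58] [173.21 185.21]
dark [252 183   9   9  54] [255.94 186.83]
dark [165 217  17  16 216] [172.94 224.53]
dark [209 219   9   7  51] [213.14 222.04]
dark [252 230   9   7  50] [255.92 233.02]
77
89
[[139, 161], [140, 173], [147, 178], [152, 243], [229, 244], [231, 252], [291, 254], [296, 100], [229, 102], [255, 107], [267, 101], [285, 116], [237, 118], [262, 124], [268, 134], [268, 120], [290, 119], [294, 130], [284, 173], [269, 166], [227, 165], [213, 173], [228, 175], [228, 223], [225, 198], [202, 197], [200, 175], [164, 174]]
[[393, 0], [396, 48], [404, 59], [431, 67], [511, 70], [511, 64], [423, 60], [399, 45], [400, 11], [511, 29], [511, 0]]
```

Run:
```python
from h import *
o=get_obs();c=camera_params('wrist');th=.139;u=np.array([np.cos(th),np.sin(th)]);v=np.array([-u[1],u[0]])
k=np.array([520,315.])-35*u-137*v;print(k)
for f in ('w8','w11'):
    P=np.load(f'pics/{f}.npy')
    for z in (61,91):
        q=np.array([k+a*u+b*v for a,b in ((-18,5),(18,5),(18,-5),(-18,-5))]);print(f,z,(proj(np.c_[q,np.full(4,z)],c,P)/.64).round(0).tolist())
np.set_printoptions(precision=4);print(goto(o,[*k,140],th))
```

```text
[504.32 174.47]
w8 61 [[317.0, 473.0], [375.0, 473.0], [375.0, 486.0], [318.0, 486.0]]
w8 91 [[308.0, 508.0], [372.0, 508.0], [372.0, 522.0], [309.0, 522.0]]
w11 61 [[373.0, 485.0], [430.0, 485.0], [429.0, 498.0], [373.0, 498.0]]
w11 91 [[370.0, 521.0], [433.0, 521.0], [433.0, 534.0], [371.0, 535.0]]
(array([-0.1733, -0.0919,  0.0889]), np.float64(-0.5))
```

Emit:
step_arm([
  [[0,-0.02,-0.01,0,-0.045],[0,-0.05,-0.025,0,-0.09],[0,-0.08,-0.04,0,-0.135],[0,-0.11,-0.06,0,-0.18],[0,-0.14,-0.075,0,-0.225],[0,-0.16,-0.085,0.01,-0.27],[0,-0.173,-0.092,0.03,-0.315],[0,-0.173,-0.092,0.05,-0.36],[0,-0.173,-0.092,0.07,-0.405],[0,-0.173,-0.092,0.08,-0.45]],
], newtons=50)

```text
time_s: 39.95
tcp_pos: [500.9, 173.6, 137.1]
tool_rot: [-0.0, 0.006, 1.0, 0.0]
force: [-0.6, 0.8, -0.4]
grip_width: 42.9
grasp_force: 0.0
```

Run:
```python
from h import *
o=get_obs();np.set_printoptions(precision=4);print(o['tcp_pos'],psi(o),o['grip_width'],goto(o,[504.3,174.5,110],.139))
```

```text
[500.9436 173.582  137.0639] -0.012528867952648293 42.86329423557064 (array([-0.0042,  0.0012,  0.0338]), np.float64(-0.0482))
```

Emit:
step_arm([
  [[0,-0.004,0.001,0,-0.03],[0,-0.004,0.001,0.01,-0.048],[0,-0.004,0.001,0.02,-0.048],[0,-0.004,0.001,0.03,-0.048],[0,-0.004,0.001,0.03,-0.048],[0,-0.004,0.001,0.03,-0.048],[0,-0.004,0.001,0.03,-0.048],[0,-0.004,0.001,0.03,-0.048],[0,-0.004,0.001,0.03,-0.048],[0,-0.004,0.001,0.03,-0.048]],
])

```text
time_s: 40.95
tcp_pos: [504.8, 174.5, 114.7]
tool_rot: [0.0, -0.066, 0.998, 0.0]
force: [0.1, 0.1, 0.2]
grip_width: 42.7
grasp_force: 0.0
```

Run:
```python
from h import *
im,c,P,o=snap('wrist','w15.png');T=wpose(o)
np.set_printoptions(precision=4);print(o['time_s'],o['tcp_pos'],psi(o),o['grip_width'],goto(o,[504.3,174.5,82],.139))
g=cv2.cvtColor(im,cv2.COLOR_BGR2GRAY)
th=.139;u=np.array([np.cos(th),np.sin(th)]);v=np.array([-u[1],u[0]]);k=np.array([504.3,174.5])
q=np.array([k+a*u+b*v for a,b in ((-18,5),(18,5),(18,-5),(-18,-5))]);print(proj(np.c_[q,np.full(4,91)],c,P).round(0).tolist())
np.set_printoptions(linewidth=220)
for y in (170,185,200,215,230,245): print(y,g[y,190:330:3])
```

```text
40.95 [504.8134 174.4811 114.6688] 0.13259911523957668 42.66048140796036 (array([0.0006, 0.0001, 0.0408]), np.float64(-0.002))
[[267.0, 212.0], [267.0, 273.0], [249.0, 273.0], [248.0, 212.0]]
170 [ 72 141 192  24  28  28  28  29  27  29  29  27  28  29  27  28  28  29  28  27  29  29  28  26  27  28  28  28  28  29  28  28  26  28  27  26  27  28  28  28  28  52 115 112  65  71  72]
185 [ 71  83 182 189  28  27  28  28  28  28  28  27  28  29  28  28  28  28  28  28  35  38  39  42  41  29  28  28  28  27  29  28  27  28  28  28  28  28  28  29  28  97 118  96  69  72  71]
200 [ 71  70 173 194  65  65  65  64  64  64  62  32  33  28 113 116 130 130 130 130  21  21  22  21  24 132 131 131 132 122 109  29  28  28  28  27  28  28  26  27  27 115 116  57  69  73  71]
215 [ 72  71 117 189  46  65  64  63  63  62  61  61  59  86 238 245 244 243 242 132  25  26  26  24  24  46 135 136 136 238 236  98  52  53  52  53  52  51  50  53  47 207 207  94 124 127 124]
230 [ 74  72  75 182 186  62  63  61  61 254 253  59  56  58  57  56 225 236 236 125  25  27  26  26  25  45 131 232 225  50  51  50  49  50  50  50  50  51  50  50  60 208 194 116 127 125 124]
245 [ 71  73 119 118 117  87  30  28  58  56  58  58  56  56  55  54  55  52  53  63  22  56  53  48  38  37  51  50  50  49  49  51  51  49  49  49  43  27  28 117 118 118 115 124 127 122 126]
```

Emit:
step_arm([
  [[0,0,0,0.015,-0.002],[0,0,0,0.03,-0.002],[0,0,0,0.041,-0.002],[0,0,0,0.041,-0.002],[-1,0,0,0.041,-0.002],[-1,0,0,0.041,-0.002],[-1,0,0,0.041,-0.002],[-1,0,0,0.041,-0.002],[-1,0,0,0.041,-0.002],[-1,0,0,0.041,-0.002]],
])

```text
time_s: 42.0
tcp_pos: [504.9, 174.9, 82.3]
tool_rot: [0.0, -0.07, 0.998, 0.0]
force: [-1.2, 4.6, 5.5]
grip_width: 9.1
grasp_force: 51.6
```

Emit:
step_arm([
  [[-1,0,0,0,0.045],[-1,0,0,0,0.09],[-1,0,0,0,0.135],[-1,0,0,0,0.18],[-1,0,0,0,0.225],[-1,0,0,0,0.27],[-1,0,0,0,0.31],[-1,0,0,0,0.34],[-1,0,0,0,0.37],[-1,0,0,0,0.385]],
])

```text
time_s: 43.0
tcp_pos: [505.0, 175.1, 82.3]
tool_rot: [0.0, 0.511, 0.859, 0.001]
force: [-3.0, 5.2, 4.8]
grip_width: 8.8
grasp_force: 51.7
```

Emit:
step_arm([
  [[-1,0,0,0,0],[-1,0,0,0,0],[-1,0,0,0,0],[-1,0,0,0,0],[-1,0,0,0,0],[-1,0,0,0,0],[-1,0,0,0,0],[-1,0,0,0,0],[-1,0,0,0,0],[-1,0,0,0,0]],
])

```text
time_s: 44.0
tcp_pos: [505.0, 175.1, 82.3]
tool_rot: [0.0, 0.51, 0.86, 0.001]
force: [-1.3, 6.7, 4.9]
grip_width: 9.0
grasp_force: 51.6
```

Run:
```python
from h import *
o=get_obs();print(o['time_s'],o['tcp_pos'],psi(o),.139-psi(o),o['force'],o['torque'],o['grip_width'])
```

```text
44.0 [504.98 175.13  82.27] -1.0697042527844585 1.2087042527844585 [-1.26  6.65  4.86] [1.26 0.41 0.19] 9.024639199976518
```

Emit:
step_arm([
  [[1,0,0,0,0],[1,0,0,0,0],[1,0,0,0,0],[1,0,0,0,0],[1,0,0,0,0],[1,0,0,-0.03,0],[1,0,0,-0.08,0],[1,0,0,-0.13,0],[1,0,0,-0.17,0],[1,0,0,-0.17,0]],
])

```text
time_s: 45.0
tcp_pos: [506.8, 174.6, 222.9]
tool_rot: [0.003, 0.51, 0.86, 0.002]
force: [0.6, -1.0, -0.5]
grip_width: 85.6
grasp_force: 0.0
```

Run:
```python
from h import *
im,c,P,o=snap('wrist','w16.png');print(o['time_s'],o['tcp_pos'],psi(o),o['force'],o['grip_width'])
g=cv2.cvtColor(im,cv2.COLOR_BGR2GRAY)
th=.139;u=np.array([np.cos(th),np.sin(th)]);v=np.array([-u[1],u[0]]);C=np.array([520,315.]);k=np.array([504.3,174.5])
for n,z,pts in (('boss3',89,[[36,36]]),('boss2',77,[[-36,-36]])):
    q=C+np.array(pts)@np.array([u,v]);print(n,proj(np.c_[q,np.full(len(q),z)],c,P).round(1).tolist())
# bow top face: is the predicted rest footprint dark, the turned one not?
for a in (0,1.2):
    R2=np.array([[np.cos(th-a),np.sin(th-a)],[-np.sin(th-a),np.cos(th-a)]])
    px=proj(np.array([[*(k+np.array([x,0])@R2),91] for x in range(-16,17,4)]),c,P).astype(int);print(a,[int(g[y,x]) if 0<=y<384 and 0<=x<512 else None for x,y in px],px[[0,-1]].tolist())
m=(g<75).astype(np.uint8);n,l,s,ce=cv2.connectedComponentsWithStats(m)
for i in range(1,n):
    if 100<s[i][4]<900 and s[i][1]<300: print('dark',s[i],ce[i])
```

```text
45.0 [506.83 174.6  222.86] -1.0705881024349848 [ 0.57 -1.02 -0.54] 85.55707766716404
boss3 [[426.5, 0.3]]
boss2 [[294.7, 63.2]]
0 [27, 64, 66, 68, 66, 64, 64, 64, 61] [[234, 174], [269, 187]]
1.2 [125, 137, 28, 29, 66, 46, 60, 59, 58] [[251, 162], [252, 198]]
dark [231   0  23  25 157] [242.8   13.32]
dark [416   0  21  14 248] [425.48   5.73]
dark [226  22  26  24 215] [238.67  35.45]
dark [346  29  17  25 154] [354.16  40.5 ]
dark [286  52  18  20 288] [294.38  61.74]
```

```bash
python3 -c "
from bench import *
print(sign_off())"
```

```text
the job is handed in; nothing more can be done
None
```

The base bracket is home against both rails, the other two are stacked on it end for end, and the key was turned to its stop, held for 1 s instead of about 0.5 s, and sprang back; I handed the job in at about 45 s with no verdict returned, and viewed 11 pictures, one over the limit of 10.

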